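# Load two glue blocks into a spring-loaded feeder magazine

## Task

Load the two pale wooden glue blocks, standing upright, into the spring-loaded feeder magazine, one at a time: set each in the open mouth and push it along the channel past the sprung brass lips, so that the lips snap shut behind it and hold it when you let go. Push gently, feel for the end of the spring, and stop there: never jam the full stack hard against the end stop or lean on the magazine. Leave the dark block and the other things on the bench where they are.

Things in the scene. Friction and masses are not known exactly. Their poses are not given: they have to be found in the camera images.
- magazine: Feeder magazine: black base plate 282x96x8 mm fixed to the bench, on it an open-topped aluminium channel unit with a blue spring housing. Origin on the bench below the nominal lip line; x = push direction into it (level), y across, z up. The channel unit with lips, follower and end stop is clamped up to 15 mm before or beyond nominal along x, differently each time and not measured.
- magazine_lips (a point): On the fixed base: mid-channel, on the channel floor (14 mm above the bench), at the nominal line of the rear faces of the two brass lips; axes as the magazine's. The lips' ramps begin 14 mm before that line; the lips stand 32 mm apart, yield sideways for about 4 to 6 N of push and snap shut once a block's rear face has passed them. A block let go slides back against them.
- magazine_mouth (a point): On the fixed base: mid-channel on the channel floor, nominally 74 mm before the lip line, in the open mouth where a block is set down. The mouth begins 104 mm before the lips, 67 mm wide inside, narrows to 44 mm at 45 mm before them and stays so (46 behind the lips). Walls and all beside them stand 20 mm above the channel floor or less: a block stands well proud of them.
- magazine_stop (a point): On the fixed base: mid-channel on its floor, nominally 71 mm past the lip line, where the follower's face meets its end stop. The rubber-faced follower rests at the lip line, pushes back with 3 N, 5.5 N with two blocks. Two blocks just fit: the stop comes 2.5 mm after the lips snap; its rubber then gives 12 N per mm. Pushing takes up to 11 N; over 20 N harms it. Housing, 52 mm high, 20 mm on.
- block_a_centre (a point): Centre of the first pale wooden glue block: upright, 34 mm along its x (the direction it is pushed in, either way round), 40 mm along its y (across the channel; grip it here), 56 mm high along z; it stands on the bench, 50 g. The point is 28 mm above its underside.
- block_b_centre (a point): Centre of the second pale wooden glue block, the same as the first (34 x 40 x 56 mm, axes alike). Either may be loaded first.
- block_dark_centre (a point): Centre of a dark brown wooden block of the same size (34 x 40 x 56 mm): not to be loaded, leave it standing.
- sanding_block: Cork sanding block, 65 x 101 x 32 mm, brown, a bystander on the bench; origin at the centre of its underside.
- driver: Screwdriver with green handle, 172 mm long, a bystander lying on the bench; origin at the centre of its underside.
Not all that is in view belongs to the job. Leave any green look-alike of the part that bears block_b_centre alone.

How it is judged:
On the way, in this order (a step that is already met when the one before it is completed fails the run):
1. one pale block is held in the magazine behind the lips, let go, while the other is still outside (((x of block_a_centre in the frame of magazine_lips between 0 and 0.075 m and y of block_a_centre in the frame of magazine_lips between -0.005 and 0.005 m and z of block_a_centre in the frame of magazine_lips between 0.02 and 0.034 m and angle between block_a_centre's own z axis and vertical below 0.12 rad and contact force between the fingers and block_a below 0.1 N and x of block_b_centre in the frame of magazine_lips below -0.04 m) or (x of block_b_centre in the frame of magazine_lips between 0 and 0.075 m and y of block_b_centre in the frame of magazine_lips between -0.005 and 0.005 m and z of block_b_centre in the frame of magazine_lips between 0.02 and 0.034 m and angle between block_b_centre's own z axis and vertical below 0.12 rad and contact force between the fingers and block_b below 0.1 N and x of block_a_centre in the frame of magazine_lips below -0.04 m))), for 0.2 s.
2. both pale blocks are held in the magazine behind the lips, let go (x of block_a_centre in the frame of magazine_lips between 0 and 0.075 m and y of block_a_centre in the frame of magazine_lips between -0.005 and 0.005 m and z of block_a_centre in the frame of magazine_lips between 0.02 and 0.034 m and angle between each of block_a_centre, block_b_centre's own z axis and vertical below 0.12 rad and x of block_b_centre in the frame of magazine_lips between 0 and 0.075 m and y of block_b_centre in the frame of magazine_lips between -0.005 and 0.005 m and z of block_b_centre in the frame of magazine_lips between 0.02 and 0.034 m and contact force between the fingers and block_a below 0.1 N and contact force between the fingers and block_b below 0.1 N), for 0.2 s.
At the end, for the whole second after the job is handed in: Both pale blocks stand upright (within 0.12 rad) in the channel, centred within 5 mm and on its floor within 6 mm, with their centres inside the magazine beyond the nominal lip line, held by the lips alone: at rest and not touched by the fingers (all of step 2 and linear speed of each of block_a, block_b below 0.01 m/s).
It fails at once if the block already in the magazine is jammed against it with more than 20 N ((contact force between block_a and magazine above 20 N and x of block_a_centre in the frame of magazine_lips above 0.034 m) or (contact force between block_b and magazine above 20 N and x of block_b_centre in the frame of magazine_lips above 0.034 m)).
It fails at once if the robot itself presses on the magazine with more than 25 N (contact force between any of the fingers, the arm and magazine above 25 N).
It fails at once if the dark block or a bystander is moved by more than 25 mm (distance of any of block_dark_centre, sanding_block, driver from where it was at the start of the episode above 0.025 m).
It also fails if it takes over 67 s, if anything falls off the work surface, if the arm or the gripper's body presses on something with over 40 N, if the wrist force passes 120 N, or if a joint passes its speed limit or range.

## Robot

A 7-joint arm with a two-finger parallel gripper is mounted at the origin on a cart in front of the work surface, level with it; the furniture and walls round the work are solid. World frame = base frame: x ahead of the robot, y to its left, z up, the work surface at z = 0. Lengths are in m, angles in rad, forces in N, time in s.
With the tool pointing down it reaches from about 0.4 to 0.85 m from the base axis. Payload 4.5 kg.
Tool frame: the origin (TCP) lies at the very end of the fingers, on their centre line; the grasp point (between the pads) lies 19 mm behind it; x points along the fingers, y is the direction in which the jaws open and shut, and the axes are right-handed (so a half turn about x gives the same grasp; the last joint's range is limited). The gripper opens to 88 mm and grips with 3 to 60 N. Pads are 18 mm wide; open, the fingers measure 123 mm over their backs; the gripper's body (75 mm by 187 mm) begins 45 mm behind the grasp point.
Start: joints at [0.034, 0.689, -0.195, 1.565, 0.157, 0.902, -0.215], TCP at [0.625, 0, 0.239] pointing down, gripper open.
Joint ranges: [-3.01, 3.01], [-0.46, 2.08], [-1.47, 1.51], [0.13, 2.56], [-1, 4.14], [0.04, 2.09], [-2.66, 2.66]. Speed limits (rad/s): [2.57, 2.57, 3.14, 3.14, 3.14, 3.14, 3.14].

## Interface

Orientations are given as a unit quaternion [x, y, z, w].
In Python, from bench import * gives the robot as it stands.
- The arm moves only by the tool play_rows, never from a script. Its argument "moves" is one flat list of numbers, 7 for each row, row after row: the finger opening in cm, from 0 to 8.81, then the shift along the world's x, y, z in cm, then the turn, a rotation vector about the world's x, y, z in rad. In form: [jaw, tx, ty, tz, rx, ry, rz, jaw, tx, ty, tz, rx, ry, rz, ...]. A call has 1 to 20 rows; each row shifts and turns the commanded pose from where the row before left it; what a row does not reach is not made up. A row lasts 1/12 s, in which the tool goes at most 41.7 mm and 7.16 degrees, less where a joint would pass 70% of its speed; a pose out of reach is approached as far as the arm can. A call is refused whole if a number of a shift passes 4.17 or a number of a turn 0.125, either way. A call with a gripper value outside its range is refused whole. The fingers move at their own pace and stop on an object; the grip force is fixed at half the most. Time passes only in rows, so rows that do not move let the fingers close. It gives the time, the measured TCP pose, the force and the opening at its end, in the units of the state.
- state(): the state, without advancing time (a new reading comes with each control period).
- camera(name): name is "scene" or "side" or "wrist"; returns (picture, depth): 400x640x3 uint8, red, green, blue; 400x640 float32, m along the optical axis (not along the pixel's ray), 0 where there is no reading.
- calibration(name): a dict with "mtx" (3x3 intrinsics, pixels), "extrinsics" (4x4, takes a point from camera to world coordinates); the wrist camera has in their place "T_tool_cam" (4x4, takes a point from camera to tool coordinates, whose origin is the TCP and whose axes are the tool frame's). Camera axes: x right, y up, looking along -z (the intrinsics and any distortion apply to the point x, -y, -z); pixel columns grow to the right and rows downward; lengths in m; the calibration is good to about 2 mm. A picture is of the moment at which its call begins: read the wrist's pose just before it. calibration takes no time and is no camera call.
- close_job(): hands the job in, once; it reports no verdict.
The state is a dict: "time_s": time; "joint_pos": joint angles; "joint_vel": joint speeds; "tau": joint torques, N m; "eef_pos": TCP position; "tcp_rot": TCP orientation; "contact_force": force on the tool from outside, world axes, zero at the start; "moment": the same for the moment, N m; "finger_gap": finger opening in m.
Only numpy, scipy, OpenCV 4.12 (cv2) and the standard library are available. Lean on these libraries where they do the work, as an engineer would, in place of code of your own. Each camera call takes 0.05 s, during which the arm holds its last target.

## Working session

There is one attempt and no reset: what is moved stays moved. The work goes in short steps, Python scripts to look and compute and a tool call to move; the robot and the scene stay as the last step left them, time stands still between calls to the robot, and variables do not carry over. Pictures are saved under pics/ and viewed, and the job is handed in when it is done.

Besides the shell and the picture viewer there is one more tool, called in YAML: its name, and indented under it one key for each argument. play_rows: Moves the arm, as the interface text tells. Its arguments: {"type":"object","properties":{"moves":{"type":"array"}},"required":["moves"]}

```bash
ls; mkdir -p pics; python3 - <<'E'
from bench import *
import cv2,numpy as np,pickle
s=state();print({k:np.round(v,3) for k,v in s.items()})
d={}
for n in ("scene","side","wrist"):
    st=state();p,z=camera(n);c=calibration(n);d[n]=(p,z,c,st)
    cv2.imwrite(f"pics/{n}0.png",p[:,:,::-1]);print(n,c)
pickle.dump(d,open("d0.pkl","wb"))
E
```

```text
pics
{'time_s': np.float64(0.0), 'joint_pos': array([ 0.034,  0.69 , -0.195,  1.566,  0.157,  0.902, -0.215]), 'joint_vel': array([-0.   , -0.001,  0.001, -0.   , -0.   , -0.001,  0.   ]), 'tau': array([ 0.0000e+00, -5.2757e+01, -1.2670e+00, -1.5343e+01, -5.3000e-02,
        7.0000e-03,  0.0000e+00]), 'eef_pos': array([ 0.624, -0.   ,  0.238]), 'tcp_rot': array([ 0.499,  0.5  , -0.5  ,  0.5  ]), 'contact_force': array([ 0.631,  0.581, -0.015]), 'moment': array([-0.006, -0.002,  0.009]), 'finger_gap': np.float64(0.088)}
scene {'mtx': array([[499.52638787,   0.        , 325.57695907],
       [  0.        , 499.52638787, 196.55896908],
       [  0.        ,   0.        ,   1.        ]]), 'extrinsics': array([[-0.86503129,  0.35348282, -0.35604882,  0.29350022],
       [-0.50148567, -0.63076157,  0.59215873,  0.42827676],
       [-0.01526398,  0.69078921,  0.72289507,  0.8052423 ],
       [ 0.        ,  0.        ,  0.        ,  1.        ]])}
side {'mtx': array([[463.84579409,   0.        , 323.67161476],
       [  0.        , 463.84579409, 203.19111817],
       [  0.        ,   0.        ,   1.        ]]), 'extrinsics': array([[-0.99139618,  0.08187639, -0.1021267 ,  0.55435023],
       [-0.13059015, -0.56542855,  0.8143935 ,  0.69966965],
       [ 0.00893425,  0.82072335,  0.57125596,  0.68869781],
       [ 0.        ,  0.        ,  0.        ,  1.        ]])}
wrist {'mtx': array([[332.62023616,   0.        , 321.2566207 ],
       [  0.        , 332.62023616, 196.74265909],
       [  0.        ,   0.        ,   1.        ]]), 'T_tool_cam': array([[-4.21331387e-04,  3.17922308e-01, -9.48116674e-01,
        -1.46834029e-01],
       [ 9.99999579e-01,  9.06616045e-04, -1.40381187e-04,
        -1.85773006e-04],
       [ 8.14947478e-04, -9.48116335e-01, -3.17922557e-01,
        -8.34435430e-02],
       [ 0.00000000e+00,  0.00000000e+00,  0.00000000e+00,
         1.00000000e+00]])}
```

View pics/scene0.png

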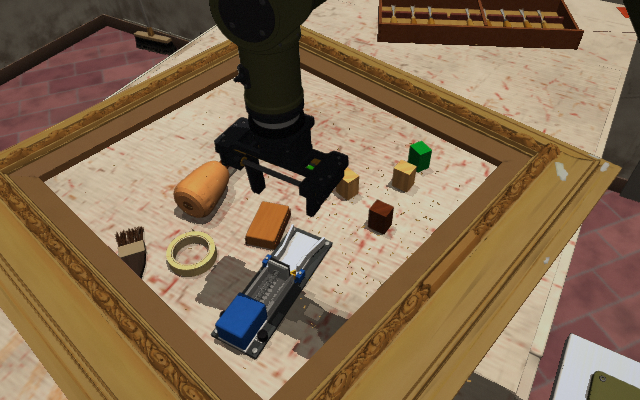

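View pics/side0.png

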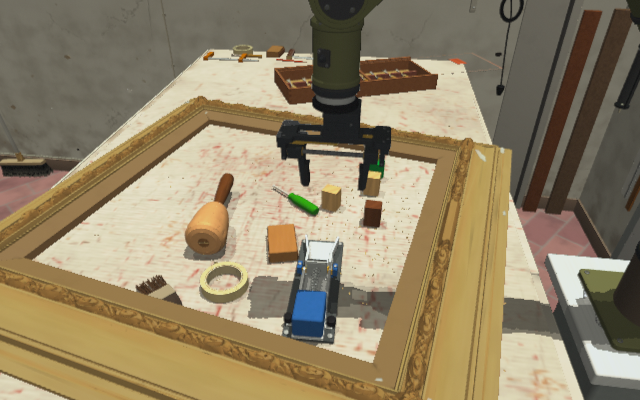

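View pics/wrist0.png

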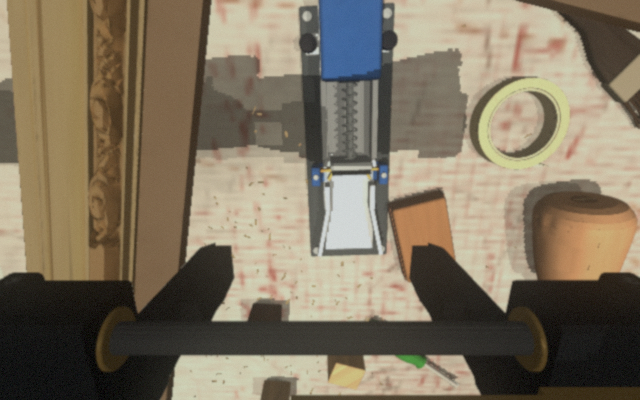

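Pale candidates in the side view are (331,197) and (373,183). The look-alikes to avoid are the dark block (372,213) and the green one (376,165). The magazine is at (315,290). I'll measure these now.

```bash
cat > h.py <<'E'
import numpy as np,cv2,pickle
from scipy.spatial.transform import Rotation as R
def ext(n,c,st):
    if n!="wrist": return c["extrinsics"]
    T=np.eye(4);T[:3,:3]=R.from_quat(st["tcp_rot"]).as_matrix();T[:3,3]=st["eef_pos"];return T@c["T_tool_cam"]
def cloud(n,z,c,st):
    T=ext(n,c,st);K=c["mtx"];v,u=np.mgrid[:400,:640]
    P=np.stack([(u-K[0,2])/K[0,0]*z,-(v-K[1,2])/K[1,1]*z,-z],-1)
    return P@T[:3,:3].T+T[:3,3]
def ray(n,c,st,uv,h):
    T=ext(n,c,st);K=c["mtx"]
    d=T[:3,:3]@np.array([(uv[0]-K[0,2])/K[0,0],-(uv[1]-K[1,2])/K[1,1],-1]);o=T[:3,3]
    return o+d*(h-o[2])/d[2]
def box(P,lo,hi):
    m=((P[...,2]>lo)&(P[...,2]<hi)).astype(np.uint8);return m
E
python3 - <<'E'
from h import *
d=pickle.load(open("d0.pkl","rb"))
for n in d:
    p,z,c,st=d[n];P=cloud(n,z,c,st)
    hsv=cv2.cvtColor(p,cv2.COLOR_RGB2HSV)
    m=((P[...,2]>0.048)&(P[...,2]<0.062)&(z>0)&(abs(P[...,0]-.6)<.3)&(P[...,1]>-.35)&(P[...,1]<.35)).astype(np.uint8)
    k,l,s,ce=cv2.connectedComponentsWithStats(m)
    print(n)
    for i in range(1,k):
        if s[i,4]<25: continue
        q=P[l==i];
        r=cv2.minAreaRect((q[:,:2]*1000).astype(np.float32))
        print(s[i,4],ce[i].round(),np.median(q,0).round(3),np.round(r[0]),np.round(r[1]),round(r[2],1),hsv[l==i].mean(0).round())
E
python3 -c "
import cv2
p=cv2.imread('pics/side0.png')[140:240,260:420];cv2.imwrite('pics/sidecrop.png',cv2.resize(p,None,fx=5,fy=5,interpolation=cv2.INTER_CUBIC))
p=cv2.imread('pics/wrist0.png')[120:400,220:480];cv2.imwrite('pics/wcrop.png',cv2.resize(p,None,fx=2.1,fy=2.1))"
```

```text
scene
144 [403. 170.] [ 0.556 -0.339  0.054] [ 558. -341.] [20. 41.] 86.3 [ 19. 150. 170.]
183 [349. 176.] [ 0.649 -0.266  0.055] [ 654. -265.] [39. 37.] 77.0 [ 20. 148. 180.]
288 [212. 193.] [ 0.874 -0.071  0.055] [880. -92.] [121.  35.] 88.0 [ 13. 173. 114.]
3015 [387. 305.] [ 0.444 -0.008  0.05 ] [432. -73.] [567.  34.] 77.9 [ 16. 150. 123.]
295 [381. 209.] [ 0.548 -0.211  0.055] [ 549. -214.] [36. 40.] 87.2 [  9. 198.  88.]
89 [484. 215.] [ 0.363 -0.286  0.06 ] [ 361. -294.] [116.   7.] 77.9 [ 17. 172. 113.]
93 [495. 222.] [ 0.339 -0.272  0.061] [ 337. -290.] [121.   6.] 77.7 [ 16. 174. 116.]
3142 [434. 310.] [ 0.369 -0.038  0.055] [356. -93.] [524.  27.] 77.5 [ 20. 156. 154.]
159 [278. 264.] [0.654 0.005 0.054] [655.   4.] [43. 15.] 1.4 [27. 27. 81.]
2444 [172. 341.] [0.717 0.22  0.051] [734. 213.] [ 32. 341.] 77.8 [ 16. 149. 121.]
126 [121. 304.] [0.837 0.214 0.061] [844. 212.] [  7. 113.] 77.8 [ 16. 172. 112.]
27 [416. 289.] [ 0.411 -0.067  0.061] [411. -65.] [22.  6.] 77.6 [ 16. 173. 106.]
1362 [240. 316.] [0.647 0.129 0.059] [650. 126.] [57. 74.] 1.3 [108. 201. 130.]
265 [12
[... 2368 characters left out ...]
.422 0.114 0.061] [422. 113.] [17.  5.] 75.4 [ 17. 122. 127.]
75 [124.  58.] [0.446 0.107 0.062] [446. 106.] [28.  4.] 75.4 [ 17. 121. 124.]
33 [95. 66.] [0.419 0.099 0.061] [419. 101.] [9. 4.] 79.4 [ 17. 122. 125.]
72 [ 95. 141.] [0.404 0.031 0.061] [404.  32.] [30.  5.] 77.5 [ 17. 122. 123.]
43 [121. 151.] [0.427 0.021 0.062] [427.  22.] [19.  4.] 82.1 [ 17. 123. 123.]
31 [ 95. 166.] [0.398 0.006 0.062] [399.   7.] [10.  4.] 77.0 [ 17. 122. 121.]
553 [351. 167.] [0.654 0.005 0.056] [654.   4.] [41. 14.] 1.2 [ 27.  22. 120.]
1034 [551. 234.] [ 0.871 -0.066  0.056] [875. -78.] [99. 32.] 78.6 [ 14. 117. 107.]
835 [346. 373.] [ 0.655 -0.262  0.057] [ 656. -266.] [36. 40.] 70.3 [ 21.  99. 177.]
```

View pics/sidecrop.png

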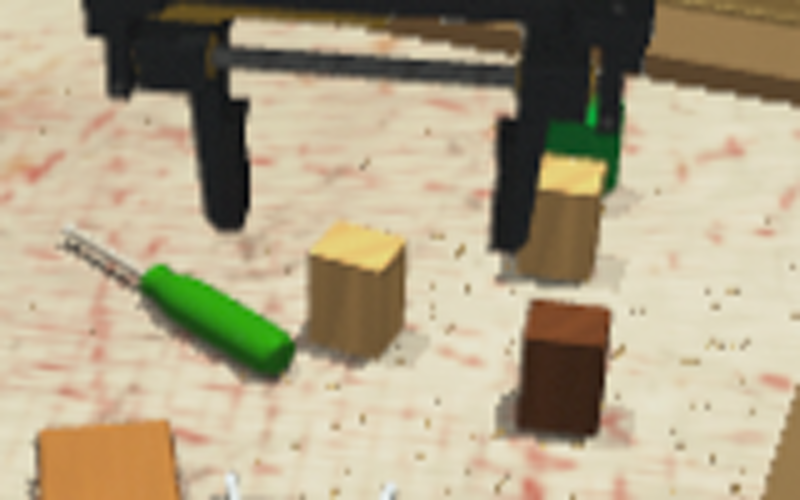

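View pics/wcrop.png

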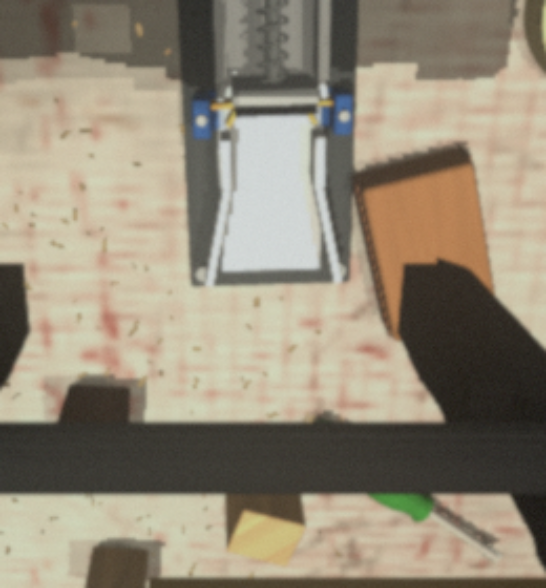

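```bash
python3 - <<'E'
from h import *
d=pickle.load(open("d0.pkl","rb"))
print(R.from_quat(d["wrist"][3]["tcp_rot"]).as_matrix().round(3))
for n in ("side","scene"):
    p,z,c,st=d[n];P=cloud(n,z,c,st)
    for lo in range(232,330,8):
        m=(z>0)&(P[...,2]>lo/1e3)&(P[...,2]<lo/1e3+.008)&(abs(P[...,1])<.06)&(abs(P[...,0]-.625)<.12)
        q=P[m]
        o=[]
        for s in (q[q[:,0]>.625],q[q[:,0]<.625]):
            if len(s)>3:o.append((len(s),np.percentile(s[:,0],[2,98]).round(3).tolist(),np.percentile(s[:,1],[2,98]).round(3).tolist()))
        print(n,lo,o)
# magazine from wrist: walls/base
p,z,c,st=d["wrist"];P=cloud("wrist",z,c,st)
for y in range(-115,190,15):
    m=(z>0)&(abs(P[...,1]-y/1e3)<.004)&(abs(P[...,0]-.655)<.07)
    q=P[m]
    b=q[(q[:,2]>.003)]; w=q[(q[:,2]>.024)]
    f=lambda s:(len(s),(np.percentile(s[:,0],[1,99])*1e3).round(1).tolist()) if len(s)>3 else None
    print(y,"base",f(b),"wall",f(w), "floor z",np.median(q[abs(q[:,0]-.655)<.015][:,2]).round(4) if len(q) else 0, 'wallmax',np.percentile(w[:,2],90).round(3) if len(w)>3 else 0)
hsv=cv2.cvtColor(p,cv2.COLOR_RGB2HSV)
m=((hsv[...,0]>18)&(hsv[...,0]<32)&(hsv[...,1]>130)&(abs(P[...,0]-.655)<.04)&(abs(P[...,1])<.06)).astype(np.uint8)
k,l,s,ce=cv2.connectedComponentsWithStats(m)
for i in range(1,k):
    if s[i,4]>5: print("brass",s[i],np.median(P[l==i],0).round(4),(P[l==i][:,1].min()).round(4),P[l==i][:,1].max().round(4))
E
python3 -c "
import cv2
p=cv2.imread('pics/wrist0.png')[60:270,280:420];cv2.imwrite('pics/wcrop2.png',cv2.resize(p,None,fx=2.8,fy=2.8,interpolation=cv2.INTER_CUBIC))"
```

```text
[[-0.002  1.     0.   ]
 [-0.     0.    -1.   ]
 [-1.    -0.002  0.   ]]
side 232 [(8, [0.67, 0.678], [-0.003, 0.01]), (4, [0.575, 0.58], [0.008, 0.01])]
side 240 [(32, [0.669, 0.683], [-0.003, 0.012]), (26, [0.569, 0.58], [0.007, 0.012])]
side 248 [(39, [0.669, 0.684], [-0.004, 0.012]), (30, [0.568, 0.581], [0.007, 0.012])]
side 256 [(42, [0.67, 0.684], [-0.008, 0.012]), (37, [0.567, 0.581], [0.003, 0.012])]
side 264 [(38, [0.671, 0.685], [-0.003, 0.012]), (33, [0.566, 0.58], [0.007, 0.012])]
side 272 [(38, [0.67, 0.686], [-0.001, 0.012]), (42, [0.566, 0.58], [0.007, 0.012])]
side 280 [(60, [0.67, 0.687], [-0.009, 0.012]), (51, [0.565, 0.581], [-0.008, 0.012])]
side 288 [(27, [0.677, 0.687], [-0.011, 0.013]), (18, [0.564, 0.574], [0.009, 0.011])]
side 296 [(10, [0.677, 0.699], [0.001, 0.025])]
side 304 [(72, [0.677, 0.711], [-0.011, 0.037]), (53, [0.541, 0.573], [0.032, 0.036])]
side 312 [(217, [0.627, 0.709], [0.007, 0.036]), (212, [0.543, 0.623], [0.021, 0.036])]
side 320 [(225, [0.63, 0.71], [-0.032, 0.036]), (211, [0.541, 0.614], [0.008, 0.036])]
side 328 [(154, [0.627, 0.716], 
[... 2357 characters left out ...]
8, [604.6, 698.4]) wall (559, [623.9, 678.9]) floor z 0.061 wallmax 0.062
110 base (824, [604.8, 697.8]) wall (573, [623.0, 678.0]) floor z 0.0607 wallmax 0.062
125 base (939, [603.3, 697.5]) wall (911, [603.2, 697.5]) floor z 0.0607 wallmax 0.061
140 base (890, [603.3, 696.1]) wall (641, [622.2, 677.3]) floor z 0.0609 wallmax 0.062
155 base (434, [601.8, 697.2]) wall (174, [622.2, 676.5]) floor z 0.0609 wallmax 0.062
170 base None wall None floor z 0 wallmax 0
185 base None wall None floor z 0 wallmax 0
brass [515 313  34  60 563] [0.6752 0.0247 0.322 ] 0.014 0.0312
brass [504 386 136  14 964] [0.6824 0.0184 0.3287] 0.01 0.0199
brass [495 395  10   3  13] [0.6639 0.0184 0.3294] 0.0177 0.019
```

View pics/wcrop2.png

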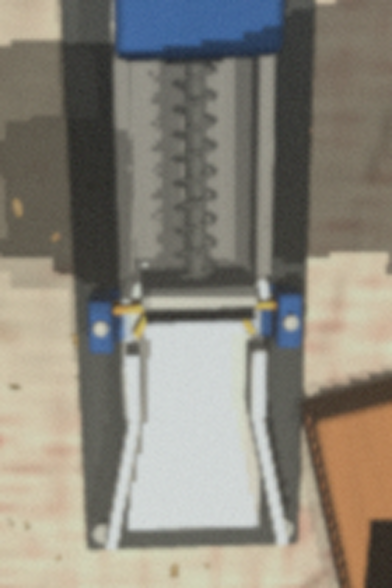

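Magazine: the centreline is x ≈ 0.6556 − 0.0325·(y + 0.04) and the push axis is at about 91.9°. The follower front, and so the lip line, is at y ≈ −0.003. In the side crop the two pale blocks are the light-topped ones, clearly different from the dark block in front and the green one behind. I'll go above the nearer pale block (0.656, −0.266).

play_rows:
  moves: [8.8,0.4,-3.3,-1.2,0,0,-0.035,8.8,0.4,-3.3,-1.2,0,0,-0.035,8.8,0.4,-3.3,-1.2,0,0,-0.035,8.8,0.4,-3.3,-1.2,0,0,-0.035,8.8,0.4,-3.3,-1.2,0,0,-0.035,8.8,0.4,-3.3,-1.2,0,0,-0.035,8.8,0.4,-3.3,-1.2,0,0,-0.035,8.8,0.4,-3.3,-1.2,0,0,-0.035,8.8,0,0,0,0,0,0,8.8,0,0,0,0,0,0]

```text
time_s: 0.98
eef_pos: [0.6554, -0.2671, 0.141]
tcp_rot: [-0.565, -0.424, 0.567, -0.424]
contact_force: [-0.2, 0.3, -0.3]
finger_gap: 0.0883
```

```bash
cat > look.py <<'E'
import sys
from bench import *
from h import *
tag=sys.argv[1]; names=sys.argv[2].split(",")
d={}
for n in names:
    st=state();p,z=camera(n);d[n]=(p,z,calibration(n),st);cv2.imwrite(f"pics/{n}{tag}.png",p[:,:,::-1])
pickle.dump(d,open(f"d{tag}.pkl","wb"))
print(st["time_s"],st["eef_pos"].round(4),R.from_quat(st["tcp_rot"]).as_matrix().round(3).tolist(),st["contact_force"].round(2))
for n in names:
    p,z,c,st=d[n];P=cloud(n,z,c,st);hsv=cv2.cvtColor(p,cv2.COLOR_RGB2HSV)
    m=((P[...,2]>0.048)&(P[...,2]<0.064)&(z>0)&(abs(P[...,0]-.6)<.16)&(P[...,1]>-.45)&(P[...,1]<-.05)).astype(np.uint8)
    k,l,s,ce=cv2.connectedComponentsWithStats(m)
    for i in range(1,k):
        if s[i,4]<60: continue
        q=P[l==i];q=q[abs(q[:,2]-np.median(q[:,2]))<.004]
        r=cv2.minAreaRect((q[:,:2]*1000).astype(np.float32))
        print(n,s[i,4],ce[i].round(),np.median(q,0).round(3),np.round(r[0],1),np.round(r[1],1),round(r[2],1),hsv[l==i].mean(0).round())
E
python3 look.py 1 wrist,scene,side
```

```text
1.0833 [ 0.6572 -0.2624  0.1426] [[0.0, 0.961, -0.275], [0.002, -0.275, -0.961], [-1.0, -0.0, -0.002]] [0.79 0.58 0.29]
wrist 2756 [162. 175.] [ 0.551 -0.214  0.057] [ 549.4 -214.7] [34.1 40.8] 86.4 [ 11. 123.  90.]
wrist 2462 [323. 202.] [ 0.656 -0.266  0.057] [ 656. -267.] [34.5 39.8] 72.0 [ 18. 107. 146.]
wrist 890 [239. 311.] [ 0.562 -0.339  0.057] [ 560.  -338.9] [18.  40.3] 71.3 [ 21. 103. 149.]
wrist 1292 [263. 385.] [ 0.553 -0.422  0.057] [ 553.  -425.4] [31.9 40. ] 59.7 [ 59. 121. 120.]
scene 212 [420. 148.] [ 0.551 -0.424  0.055] [ 552.8 -425.2] [35.7 41.8] 61.2 [ 66. 232. 112.]
scene 240 [404. 168.] [ 0.556 -0.347  0.055] [ 556.7 -349.3] [37.2 39.6] 82.0 [ 19. 149. 169.]
scene 245 [347. 175.] [ 0.655 -0.264  0.055] [ 655.5 -266.7] [36.7 40.2] 71.3 [ 16. 161. 138.]
scene 294 [381. 209.] [ 0.548 -0.213  0.055] [ 549.1 -213.5] [38.  40.1] 86.0 [  9. 199.  68.]
side 132 [375. 162.] [ 0.554 -0.424  0.056] [ 554.4 -426.9] [37.3 41.1] 59.5 [ 67. 210. 135.]
side 141 [372. 176.] [ 0.559 -0.346  0.056] [ 558.4 -350. ] [38.5 39.8] 84.6 [ 21. 125. 192.]
side 168 [331. 190.] [ 0.657 -0.263  0.056] [ 657.9 -266.8] [39.9 44.2] 67.8 [ 18. 132. 162.]
side 182 [373. 206.] [ 0.551 -0.212  0.056] [ 550.6 -214.3] [38.  39.3] 87.4 [ 11. 158.  95.]
```

View pics/wrist1.png

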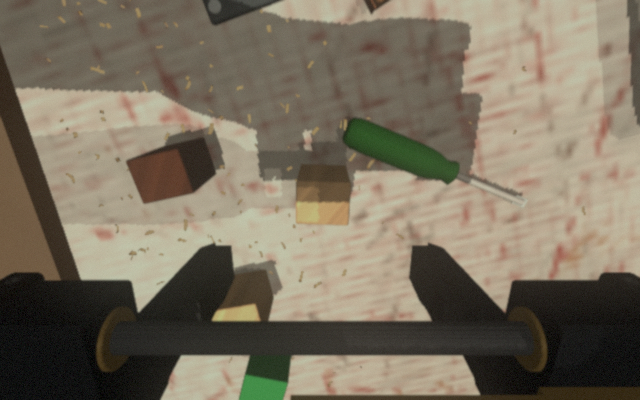

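```bash
python3 - <<'E'
from h import *
d=pickle.load(open("d0.pkl","rb"));p,z,c,st=d["wrist"]
for uv in ((325.4,170.7),(375.7,168.9),(330,176),(370,176)): print(uv,ray("wrist",c,st,uv,.032).round(4))
P=cloud("wrist",z,c,st)
m=(z>0)&(P[...,2]>.051)&(P[...,2]<.06)&(abs(P[...,0]-.655)<.012)&(P[...,1]<.03)
print("follower y",np.percentile(P[m][:,1],[2,50,98]).round(4))
E
```

```text
(325.4, 170.7) [ 0.6285 -0.005   0.032 ]
(375.7, 168.9) [ 0.6833 -0.003   0.032 ]
(330, 176) [ 0.6336 -0.011   0.032 ]
(370, 176) [ 0.6774 -0.011   0.032 ]
follower y [-0.2832 -0.2508  0.0099]
```

```bash
python3 - <<'E'
from bench import *
from h import *
s=state();print(s["time_s"],s["eef_pos"].round(4))
d=pickle.load(open("d1.pkl","rb"));p,z,c,st=d["wrist"];P=cloud("wrist",z,c,st)
a=np.radians(-18);u=np.array([np.cos(a),np.sin(a)]);v=np.array([-np.sin(a),np.cos(a)])
q=P[...,:2]-[.656,-.2668];U=q@u*1e3;V=q@v*1e3
m=(z>0)&(P[...,2]>.006)&(P[...,2]<.1)&(abs(V)<60)&(abs(U)<110)&((abs(U)>24)|(abs(V)>22))
for lo in range(-100,100,10):
    k=m&(U>=lo)&(U<lo+10)
    if k.sum()>5: print(lo,k.sum(),V[k].min().round(),V[k].max().round(),P[k][:,2].max().round(3))
E
```

```text
1.1333 [ 0.6576 -0.2617  0.143 ]
-100 900 4.0 30.0 0.059
10 119 35.0 57.0 0.023
20 413 31.0 58.0 0.025
30 429 28.0 57.0 0.025
40 427 24.0 54.0 0.025
50 416 20.0 51.0 0.025
60 420 16.0 47.0 0.025
70 403 13.0 43.0 0.025
80 375 11.0 39.0 0.025
90 288 9.0 35.0 0.024
```

play_rows:
  moves: [8.8,-0.05,-0.2,-2.5,0,0,-0.012,8.8,-0.05,-0.2,-2.5,0,0,-0.012,8.8,-0.05,-0.1,-2.5,0,0,-0.012,8.8,0,0,-2.0,0,0,0,8.8,0,0,-1.2,0,0,0,8.8,0,0,-0.8,0,0,0,8.8,0,0,0,0,0,0,8.8,0,0,0,0,0,0]

```text
time_s: 1.8
eef_pos: [0.6564, -0.2684, 0.0286]
tcp_rot: [0.573, 0.415, -0.572, 0.416]
contact_force: [0.8, -0.3, 0.9]
finger_gap: 0.0879
```

```bash
python3 look.py 2 wrist
```

```text
1.8 [ 0.6564 -0.2684  0.0286] [[0.001, 0.951, -0.31], [-0.0, -0.31, -0.951], [-1.0, 0.001, -0.0]] [ 0.76 -0.33  0.87]
wrist 5957 [ 47. 245.] [ 0.559 -0.212  0.057] [ 556.8 -211. ] [32.7 37.6] 67.7 [ 10. 137.  96.]
wrist 6934 [320. 284.] [ 0.657 -0.264  0.057] [ 656.3 -265.5] [32.2 40.2] 71.6 [ 16. 113. 135.]
wrist 1391 [203. 282.] [ 0.612 -0.245  0.056] [ 611.8 -249. ] [11.7 24. ] 19.6 [20. 49. 51.]
wrist 1391 [440. 281.] [ 0.703 -0.275  0.056] [ 702.9 -278.9] [24.1 11.7] 37.0 [19. 55. 50.]
```

View pics/wrist2.png

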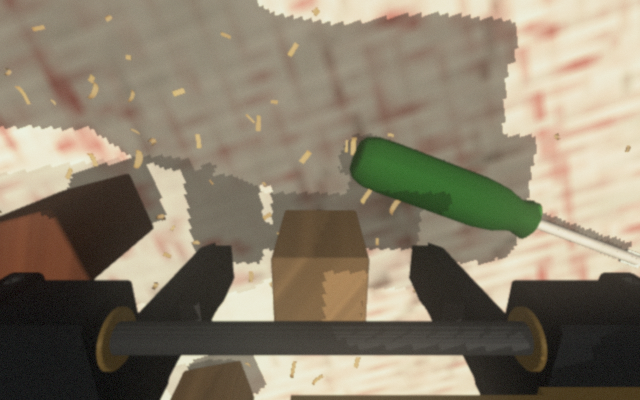

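The wrist view shows the pale block at (320,285), squarely between the fingers with equal side gaps. The driver at (440,190) is clear of them. Closing now.

play_rows:
  moves: [3.5,0,0.1,0,0,0,0,3.5,0,0,0,0,0,0,3.5,0,0,0,0,0,0,3.5,0,0,0,0,0,0,3.5,0,0,0,0,0,0,3.5,0,0,0,0,0,0]

```text
time_s: 2.35
eef_pos: [0.6556, -0.268, 0.0279]
tcp_rot: [0.573, 0.415, -0.572, 0.415]
contact_force: [0.3, 0.5, 0.1]
finger_gap: 0.05
```

play_rows:
  moves: [3.5,0,0,0,0,0,0,3.5,0,0,0,0,0,0,3.5,0,0,0,0,0,0,3.5,0,0,0,0,0,0]

```text
time_s: 2.68
eef_pos: [0.6555, -0.268, 0.0277]
tcp_rot: [0.572, 0.415, -0.572, 0.415]
contact_force: [-0.4, 0.2, 0.3]
finger_gap: 0.0396
```

play_rows:
  moves: [3.5,0,0,1.6,0,0,0,3.5,0,0,2.8,0,0,0,3.5,0,0,2.8,0,0,0,3.5,0,2.0,0.4,0,0,0.04,3.5,0,2.5,0,0,0,0.045,3.5,0,2.5,0,0,0,0.045,3.5,0,2.5,0,0,0,0.045,3.5,0,2.5,0,0,0,0.045,3.5,0,2.5,0,0,0,0.045,3.5,0,2.5,0,0,0,0.045,3.5,0.1,2.1,0,0,0,0.037,3.5,0,0,0,0,0,0,3.5,0,0,0,0,0,0,3.5,0,0,0,0,0,0]

```text
time_s: 3.85
eef_pos: [0.6564, -0.0778, 0.1041]
tcp_rot: [0.492, 0.507, -0.493, 0.508]
contact_force: [-0.2, -0.5, 0.1]
finger_gap: 0.0397
```

```bash
python3 look.py 3 wrist,side,scene
```

```text
3.95 [ 0.6563 -0.079   0.1039] [[-0.0, 1.0, 0.029], [-0.002, 0.029, -1.0], [-1.0, -0.0, 0.002]] [ 0.38  0.06 -0.13]
side 138 [375. 162.] [ 0.554 -0.424  0.056] [ 554.8 -425.4] [39.7 45.7] 68.5 [ 67. 210. 139.]
side 104 [374. 176.] [ 0.553 -0.347  0.056] [ 554.4 -347.2] [41.5 31.2] 84.2 [ 21. 125. 195.]
side 180 [373. 206.] [ 0.551 -0.212  0.056] [ 550.6 -214. ] [36.8 39.3] 86.5 [ 11. 160. 113.]
scene 212 [420. 148.] [ 0.552 -0.425  0.055] [ 552.2 -425.7] [37.7 40.3] 59.4 [ 66. 231. 122.]
scene 234 [405. 168.] [ 0.556 -0.348  0.055] [ 556.5 -349. ] [38.  39.8] 84.8 [ 20. 148. 183.]
scene 295 [381. 209.] [ 0.548 -0.213  0.055] [ 549.  -213.8] [38.  40.4] 86.0 [  9. 197.  89.]
```

View pics/wrist3.png

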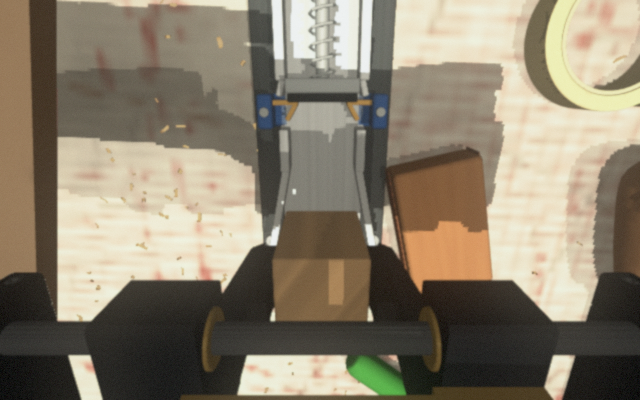

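View pics/side3.png

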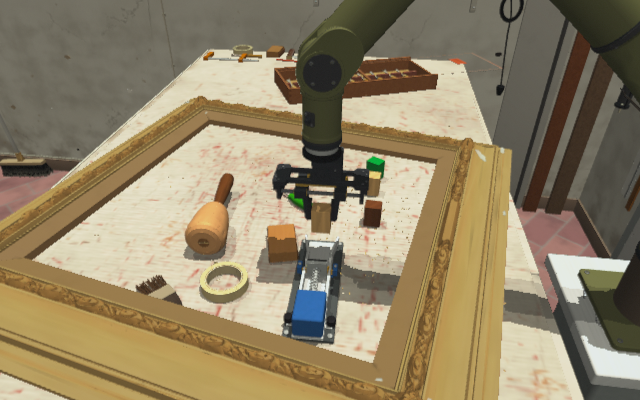

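The wrist view shows the block held at (321,285), above the mouth and in line with it. The brass lips are at (293,106) and (354,106), the follower at (323,90). I'll refine the lip line and centreline from this view.

```bash
python3 - <<'E'
from h import *
d=pickle.load(open("d3.pkl","rb"));p,z,c,st=d["wrist"];P=cloud("wrist",z,c,st)
hsv=cv2.cvtColor(p,cv2.COLOR_RGB2HSV)
m=((hsv[...,0]>12)&(hsv[...,0]<30)&(hsv[...,1]>110)&(abs(P[...,0]-.655)<.045)&(abs(P[...,1])<.03)&(P[...,2]<.08)&(z>0)).astype(np.uint8)
k,l,s,ce=cv2.connectedComponentsWithStats(m)
for i in range(1,k):
    if s[i,4]>8: q=P[l==i];print("brass",s[i],np.median(q,0).round(4),np.percentile(q,[3,97],axis=0).round(4).tolist())
for n in ("wrist","scene","side"):
    p,z,c,st=d[n];P=cloud(n,z,c,st)
    m=(z>0)&(P[...,2]>.052)&(P[...,2]<.059)&(abs(P[...,0]-.655)<.03)&(P[...,1]<.03)&(P[...,1]>-.03)
    q=P[m];print(n,"foll",m.sum(),np.percentile(q[:,1],[2,50,98]).round(4),np.percentile(q[:,0],[2,50,98]).round(4),np.median(q[:,2]))
    for y in (-90,-80,-40,-25,0,50,65,80):
        m=(z>0)&(abs(P[...,1]-y/1e3)<.004)&(abs(P[...,0]-.655)<.045)&(P[...,2]>.029)&(P[...,2]<.045)
        q=P[m][:,0]*1e3
        L=q[q<655];Rr=q[q>655]
        if len(L)>3 and len(Rr)>3: print(y,np.percentile(L,[3,97]).round(1),np.percentile(Rr,[3,97]).round(1))
E
python3 -c "
import cv2
p=cv2.imread('pics/wrist3.png')[60:260,240:400];cv2.imwrite('pics/w3c.png',cv2.resize(p,None,fx=3,fy=3,interpolation=cv2.INTER_CUBIC))"
```

```text
brass [273 100  25  20 164] [ 0.6326 -0.0066  0.0279] [[0.6234, -0.0155, 0.0266], [0.6377, -0.0043, 0.0293]]
brass [347 100  24  20 153] [ 0.6766 -0.0054  0.0276] [[0.6714, -0.0142, 0.0152], [0.6854, -0.0027, 0.0291]]
wrist foll 1792 [-0.0029  0.0036  0.0099] [0.6346 0.6546 0.6739] 0.05574436423271706
-90 [622.4 627.3] [687.5 693.3]
-80 [623.9 629. ] [685.3 690.7]
-40 [627.8 633.7] [677.7 683.4]
-25 [615.7 633.2] [677.2 683. ]
0 [613.5 629.9] [679.1 696. ]
50 [624.2 654.5] [655.1 681.6]
scene foll 131 [-0.0025  0.0042  0.0111] [0.6343 0.6553 0.6745] 0.05415315774670282
-90 [621.7 626.6] [687.9 692.9]
-80 [623.2 628.6] [684.7 690.7]
-40 [628.  632.9] [678.  683.9]
-25 [627.7 633.1] [677.  683.1]
0 [614.2 635.4] [684.6 695.5]
50 [623.9 654.2] [655.8 681.9]
65 [623.5 653.9] [656.6 680.7]
80 [622.7 654. ] [659.1 679.7]
side foll 113 [-0.0039  0.005   0.0108] [0.6354 0.6568 0.6755] 0.055323681869562824
-90 [623.  627.2] [689.4 694.4]
-80 [624.5 630. ] [687.7 690.5]
-40 [630.6 634.2] [679.9 684.3]
-25 [628.6 634.5] [679.9 683.7]
0 [615.2 630.6] [681.3 696.3]
50 [625.2 653.4] [655.3 682. ]
65 [625.2 653.1] [655.1 680.3]
```

View pics/w3c.png

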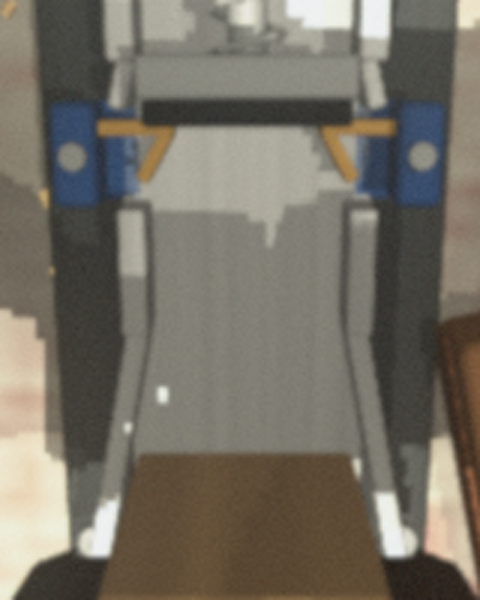

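play_rows:
  moves: [3.5,0.08,0,-2.0,0,0,0,3.5,0,0,-2.0,0,0,0,3.5,0,0,-1.2,0,0,0,3.5,0,0,-0.6,0,0,0,3.5,0,0,-0.2,0,0,0,3.5,0,0,0,0,0,0,3.5,0,0,0,0,0,0]

```text
time_s: 4.58
eef_pos: [0.658, -0.0771, 0.0445]
tcp_rot: [0.493, 0.507, -0.492, 0.508]
contact_force: [-0.0, 0.1, -0.3]
finger_gap: 0.04
```

play_rows:
  moves: [3.5,0,0,-0.15,0,0,0,3.5,0,0,-0.1,0,0,0,3.5,0,0,0,0,0,0,3.5,0,0,0,0,0,0]

```text
time_s: 4.92
eef_pos: [0.6577, -0.077, 0.0417]
tcp_rot: [0.492, 0.507, -0.492, 0.508]
contact_force: [-0.0, -0.1, 1.0]
finger_gap: 0.0401
```

play_rows:
  moves: [8.8,0,0,0,0,0,0,8.8,0,0,0,0,0,0,8.8,0,0,0,0,0,0,8.8,0,0,1.0,0,0,0,8.8,0,0,2.5,0,0,0,8.8,0,-1.5,2.0,0,0,0,8.8,-1.5,-2.5,0,0,0,0,8.8,-2.5,-0.5,0,0,0,0,8.8,-1.1,0,0,0,0,0,8.8,0,0,0,0,0,0,8.8,0,0,0,0,0,0]

```text
time_s: 5.83
eef_pos: [0.6069, -0.1218, 0.0971]
tcp_rot: [0.493, 0.507, -0.492, 0.508]
contact_force: [-0.3, -0.4, -0.9]
finger_gap: 0.0881
```

```bash
python3 look.py 4 wrist,scene; python3 - <<'E'
from h import *
d=pickle.load(open("d4.pkl","rb"))
for n in d:
    p,z,c,st=d[n];P=cloud(n,z,c,st)
    m=(z>0)&(P[...,2]>.064)&(P[...,2]<.078)&(abs(P[...,0]-.655)<.05)&(abs(P[...,1]+.08)<.05)
    q=P[m].astype(np.float32)
    if len(q)>10:
        r=cv2.minAreaRect(q[:,:2]*1000);print(n,len(q),np.median(q[:,2]),r)
E
```

```text
5.8833 [ 0.6078 -0.1213  0.0969] [[0.002, 0.999, 0.032], [0.001, 0.032, -0.999], [-1.0, 0.002, -0.0]] [0.36 0.93 0.17]
wrist 1278 [ 44. 133.] [ 0.444 -0.067  0.049] [447.2 -78. ] [56.  14.5] 90.0 [ 16. 102. 132.]
wrist 528 [395. 142.] [ 0.638 -0.062  0.057] [648.7 -66.6] [50.6 24.9] 42.2 [ 16. 102.  77.]
wrist 673 [237. 360.] [ 0.55  -0.226  0.057] [ 548.4 -225.8] [13.6 39.9] 88.3 [ 11. 121. 119.]
scene 215 [420. 148.] [ 0.551 -0.425  0.055] [ 551.4 -426.5] [37.6 41.1] 60.4 [ 65. 230. 118.]
scene 236 [405. 168.] [ 0.556 -0.347  0.055] [ 556.4 -349.5] [36.2 40.7] 87.7 [ 20. 149. 179.]
scene 229 [383. 210.] [ 0.545 -0.212  0.055] [ 545.1 -214.4] [37.7 32.4] 84.9 [  9. 201.  85.]
scene 134 [300. 238.] [ 0.646 -0.06   0.056] [649.6 -66.1] [49.5 25.2] 40.2 [ 15. 165.  72.]
wrist 4823 0.0707853 ((657.3660888671875, -76.21084594726562), (40.11023712158203, 34.48427963256836), 1.5072035789489746)
scene 318 0.068937935 ((657.84326171875, -75.00214385986328), (40.56004333496094, 36.0094108581543), 1.102075457572937)
```

View pics/wrist4.png

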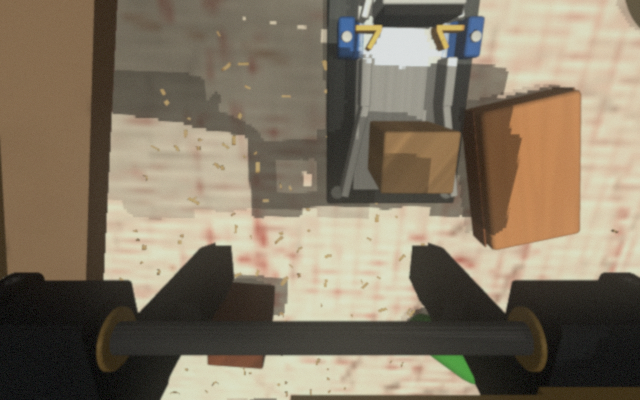

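View pics/scene4.png

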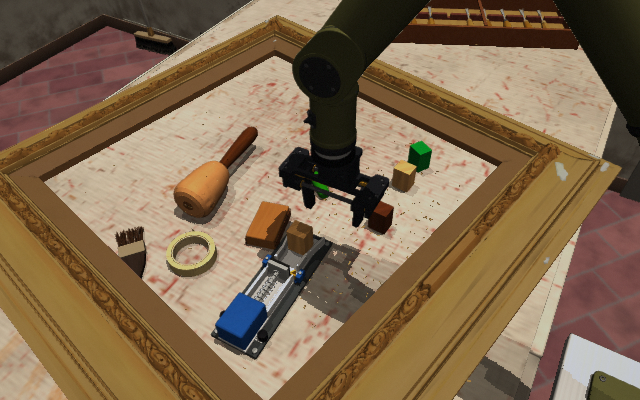

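play_rows:
  moves: [8.8,-0.15,0,-2.0,0,0,0,8.8,0,0,-2.5,0,0,0,8.8,0,0,-1.8,0,0,0,8.8,0,0,-1.0,0,0,0,8.8,0,0,-0.3,0,0,0,8.8,0,0,0,0,0,0,8.8,-0.02,0.6,0,0,0,0,8.8,-0.02,0.6,0,0,0,0,8.8,0,0.2,0,0,0,0,8.8,0,0,0,0,0,0]

```text
time_s: 6.77
eef_pos: [0.6052, -0.1063, 0.0212]
tcp_rot: [0.492, 0.508, -0.491, 0.508]
contact_force: [0.3, -0.2, 0.5]
finger_gap: 0.0883
```

```bash
python3 look.py 5 wrist,scene
```

```text
6.8167 [ 0.6049 -0.1071  0.021 ] [[0.001, 0.999, 0.032], [0.0, 0.032, -0.999], [-1.0, 0.001, -0.0]] [-0.01  0.57 -0.45]
wrist 2590 [447. 213.] [ 0.643 -0.059  0.057] [648.7 -66.2] [51.4 25.9] 42.2 [ 16. 109.  87.]
wrist 1394 [193. 290.] [ 0.555 -0.098  0.056] [ 556.8 -102.6] [12.3 24.2] 40.3 [18. 55. 51.]
wrist 212 [434. 310.] [ 0.65  -0.107  0.056] [ 650.2 -106.6] [ 1.2 12.5] 3.4 [21. 61. 54.]
scene 212 [420. 148.] [ 0.551 -0.424  0.055] [ 552.6 -426.9] [35.5 42.8] 57.3 [ 66. 232. 121.]
scene 242 [405. 168.] [ 0.556 -0.348  0.055] [ 557.3 -349.5] [39.2 42.1] 82.4 [ 20. 148. 180.]
scene 233 [382. 208.] [ 0.548 -0.216  0.055] [ 549.  -214.1] [36.5 40.6] 88.0 [  9. 195.  94.]
scene 146 [300. 238.] [ 0.645 -0.059  0.056] [649.9 -66.1] [50.9 24.4] 41.2 [ 15. 165.  71.]
```

View pics/wrist5.png

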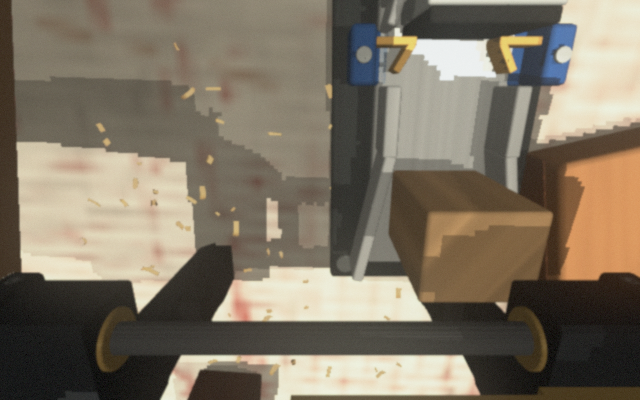

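```bash
python3 -c "
import cv2
p=cv2.imread('pics/scene5.png')[140:340,220:420];cv2.imwrite('pics/s5c.png',cv2.resize(p,None,fx=3,fy=3,interpolation=cv2.INTER_CUBIC))"
```

```text
(no output)
```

View pics/s5c.png

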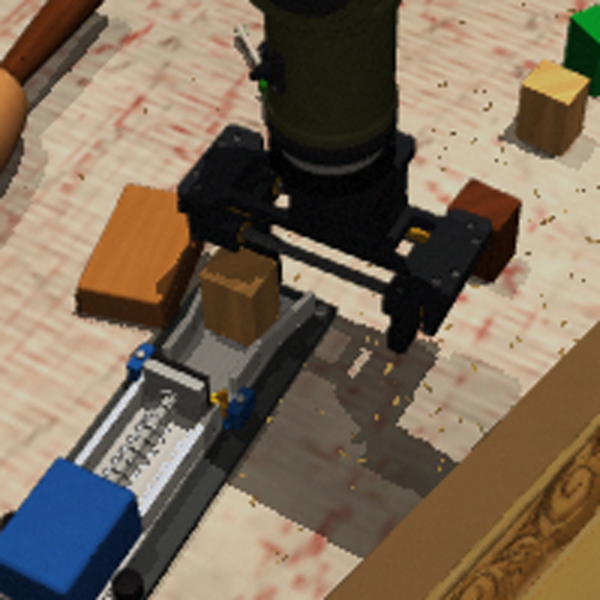

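play_rows:
  moves: [8.8,0.1,0.2,0,0,0,0,8.8,0,0.3,0,0,0,0,8.8,-0.01,0.4,0,0,0,0,8.8,-0.01,0.4,0,0,0,0,8.8,-0.02,0.4,0,0,0,0,8.8,-0.01,0.4,0,0,0,0,8.8,-0.01,0.4,0,0,0,0,8.8,-0.02,0.4,0,0,0,0,8.8,-0.01,0.4,0,0,0,0,8.8,-0.01,0.4,0,0,0,0]

```text
time_s: 7.7
eef_pos: [0.6044, -0.0705, 0.0202]
tcp_rot: [0.492, 0.508, -0.492, 0.508]
contact_force: [0.1, -0.7, -0.4]
finger_gap: 0.0881
```

```bash
python3 look.py 6 wrist,scene;python3 - <<'E'
from h import *
d=pickle.load(open("d6.pkl","rb"))
for n in d:
    p,z,c,st=d[n];P=cloud(n,z,c,st)
    m=(z>0)&(P[...,2]>.064)&(P[...,2]<.075)&(abs(P[...,0]-.655)<.03)&(abs(P[...,1]+.05)<.05)
    q=P[m].astype(np.float32)
    if len(q)>10:
        r=cv2.minAreaRect(q[:,:2]*1000);print(n,len(q),np.median(q[:,2]),r)
E
```

```text
7.75 [ 0.6044 -0.0691  0.0202] [[0.0, 0.999, 0.032], [0.001, 0.032, -0.999], [-1.0, 0.0, -0.001]] [-1.15  0.94 -0.02]
wrist 205 [408. 272.] [ 0.636 -0.053  0.057] [636.5 -54.1] [0.8 8.1] 4.4 [17. 86. 83.]
wrist 1410 [192. 290.] [ 0.554 -0.062  0.056] [556.  -66.8] [12.8 24.3] 40.2 [19. 54. 53.]
wrist 168 [435. 312.] [ 0.649 -0.071  0.057] [649. -71.] [ 1.4 11.5] 11.4 [21. 47. 55.]
scene 219 [420. 148.] [ 0.552 -0.424  0.055] [ 551.8 -426. ] [34.8 44.4] 59.1 [ 65. 230. 122.]
scene 238 [405. 168.] [ 0.555 -0.347  0.055] [ 556.4 -349.7] [36.5 40.2] 83.6 [ 20. 147. 185.]
scene 299 [381. 209.] [ 0.548 -0.213  0.055] [ 549.3 -213.4] [36.  41.4] 84.7 [  9. 198.  89.]
wrist 12529 0.07074006 ((656.3502807617188, -51.30985641479492), (41.01640319824219, 56.61960983276367), 1.7098883390426636)
scene 336 0.06894964 ((656.515625, -47.43503952026367), (41.57825469970703, 53.5444450378418), 3.475891351699829)
```

View pics/wrist6.png

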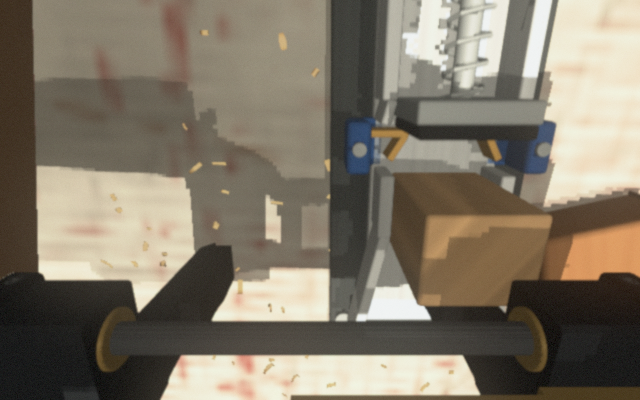

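play_rows:
  moves: [8.8,0.02,0.3,0,0,0,0,8.8,-0.01,0.3,0.02,0,0,0,8.8,-0.01,0.3,0.02,0,0,0,8.8,-0.01,0.3,0,0,0,0,8.8,-0.01,0.3,0,0,0,0,8.8,-0.01,0.3,0,0,0,0]

```text
time_s: 8.3
eef_pos: [0.6046, -0.0545, 0.0209]
tcp_rot: [0.492, 0.506, -0.493, 0.508]
contact_force: [0.9, -4.8, 1.7]
finger_gap: 0.088
```

play_rows:
  moves: [8.8,-0.01,0.3,0,0,0,0,8.8,-0.01,0.3,0,0,0,0,8.8,-0.01,0.3,0,0,0,0,8.8,-0.01,0.3,0,0,0,0]

```text
time_s: 8.63
eef_pos: [0.604, -0.0436, 0.0208]
tcp_rot: [0.492, 0.506, -0.494, 0.508]
contact_force: [0.6, -6.7, 0.9]
finger_gap: 0.0883
```

```bash
python3 look.py 7 wrist,scene;python3 -c "
import cv2
p=cv2.imread('pics/scene7.png')[160:340,220:400];cv2.imwrite('pics/s7c.png',cv2.resize(p,None,fx=3,fy=3,interpolation=cv2.INTER_CUBIC))"
```

```text
8.6833 [ 0.604  -0.0425  0.0208] [[0.001, 1.0, 0.029], [-0.002, 0.029, -1.0], [-1.0, 0.001, 0.002]] [ 0.67 -3.79  0.67]
scene 214 [420. 148.] [ 0.552 -0.425  0.055] [ 551.9 -426.1] [36.3 42.1] 55.9 [ 65. 230. 126.]
scene 240 [405. 168.] [ 0.555 -0.348  0.055] [ 556.6 -349.3] [39.4 40.4] 85.7 [ 20. 147. 186.]
scene 298 [381. 209.] [ 0.548 -0.212  0.055] [ 549.2 -213.7] [35.9 40.5] 87.7 [  9. 198.  91.]
```

View pics/s7c.png

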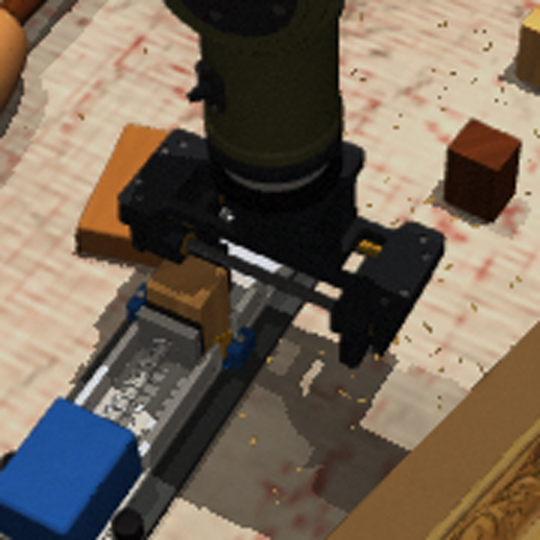

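View pics/wrist7.png

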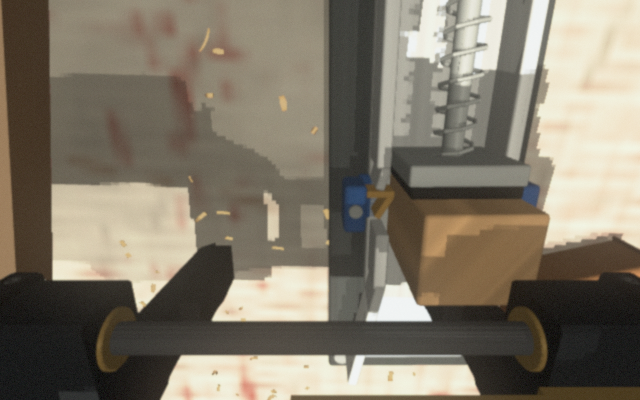

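play_rows:
  moves: [8.8,-0.01,0.3,0,0,0,0,8.8,-0.01,0.3,0,0,0,0,8.8,-0.01,0.3,0,0,0,0,8.8,-0.01,0.3,0,0,0,0,8.8,-0.01,0.3,0,0,0,0,8.8,-0.01,0.3,0,0,0,0]

```text
time_s: 9.23
eef_pos: [0.6034, -0.0256, 0.0208]
tcp_rot: [0.492, 0.506, -0.494, 0.508]
contact_force: [1.1, -7.1, 1.5]
finger_gap: 0.088
```

play_rows:
  moves: [8.8,-0.01,0.2,0,0,0,0,8.8,-0.01,0.2,0,0,0,0,8.8,-0.01,0.2,0,0,0,0]

```text
time_s: 9.48
eef_pos: [0.6032, -0.0194, 0.0208]
tcp_rot: [0.492, 0.506, -0.493, 0.508]
contact_force: [0.6, -6.7, 0.9]
finger_gap: 0.0881
```

play_rows:
  moves: [8.8,-0.01,0.15,0,0,0,0,8.8,-0.01,0.15,0,0,0,0]

```text
time_s: 9.65
eef_pos: [0.6031, -0.0164, 0.0208]
tcp_rot: [0.492, 0.506, -0.493, 0.508]
contact_force: [1.0, -6.9, 1.5]
finger_gap: 0.0879
```

play_rows:
  moves: [8.8,-0.01,0.15,0,0,0,0,8.8,0,0,0,0,0,0]

```text
time_s: 9.82
eef_pos: [0.6029, -0.0137, 0.0208]
tcp_rot: [0.492, 0.507, -0.493, 0.508]
contact_force: [1.8, -4.8, -0.3]
finger_gap: 0.088
```

```bash
python3 look.py 8 wrist,scene;python3 -c "
import cv2
p=cv2.imread('pics/scene8.png')[160:340,220:400];cv2.imwrite('pics/s8c.png',cv2.resize(p,None,fx=3,fy=3,interpolation=cv2.INTER_CUBIC))"
```

```text
9.8667 [ 0.6029 -0.0136  0.0208] [[0.001, 1.0, 0.03], [-0.001, 0.03, -1.0], [-1.0, 0.001, 0.001]] [ 1.32 -4.84  0.63]
scene 215 [420. 148.] [ 0.551 -0.425  0.055] [ 552.  -427.1] [35.8 43. ] 59.0 [ 66. 231. 127.]
scene 238 [405. 168.] [ 0.556 -0.349  0.055] [ 557.1 -348.6] [37.7 41.2] 84.6 [ 20. 146. 190.]
scene 294 [381. 209.] [ 0.548 -0.212  0.055] [ 549. -214.] [37.2 40.4] 87.0 [  9. 197.  94.]
```

View pics/s8c.png

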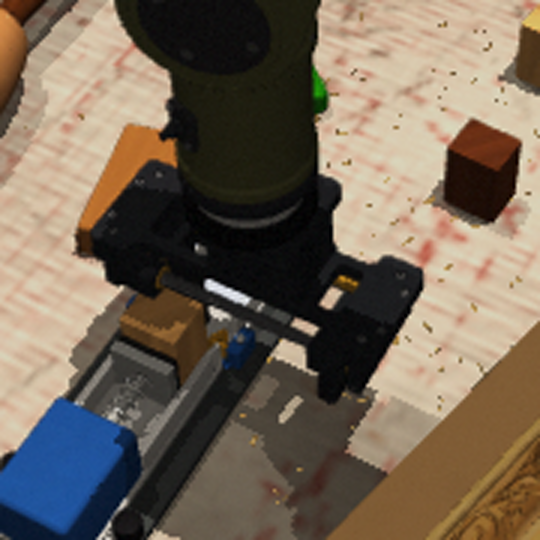

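View pics/wrist8.png

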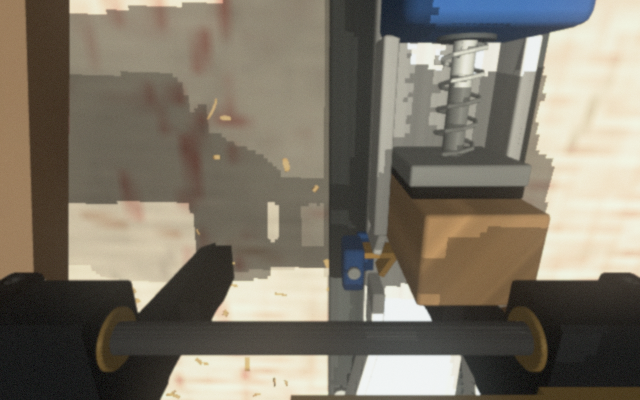

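play_rows:
  moves: [8.8,0,0.15,0,0,0,0,8.8,0,0.1,0,0,0,0,8.8,0,0,0,0,0,0]

```text
time_s: 10.17
eef_pos: [0.6028, -0.0104, 0.0207]
tcp_rot: [0.492, 0.507, -0.492, 0.508]
contact_force: [2.1, -4.6, 0.1]
finger_gap: 0.0882
```

play_rows:
  moves: [8.8,0.01,-0.2,0,0,0,0,8.8,0.01,-0.2,0,0,0,0,8.8,0.01,-0.2,0,0,0,0,8.8,0.01,-0.4,0,0,0,0]

```text
time_s: 10.5
eef_pos: [0.6025, -0.0184, 0.0205]
tcp_rot: [0.492, 0.509, -0.491, 0.508]
contact_force: [0.7, -0.2, -0.3]
finger_gap: 0.088
```

```bash
python3 look.py 9 wrist,scene;python3 -c "
import cv2
p=cv2.imread('pics/scene9.png')[160:340,220:400];cv2.imwrite('pics/s9c.png',cv2.resize(p,None,fx=3,fy=3,interpolation=cv2.INTER_CUBIC))"
```

```text
10.55 [ 0.6024 -0.0197  0.0205] [[-0.001, 0.999, 0.032], [0.001, 0.032, -0.999], [-1.0, -0.001, -0.001]] [-0.52 -0.8   0.16]
scene 209 [420. 148.] [ 0.551 -0.425  0.055] [ 551.4 -425.2] [36.3 41.3] 59.4 [ 66. 230. 128.]
scene 241 [405. 168.] [ 0.556 -0.347  0.055] [ 556.3 -349.3] [37.2 40.8] 86.3 [ 20. 146. 188.]
scene 289 [381. 209.] [ 0.548 -0.212  0.055] [ 549.7 -214.6] [37.1 40.7] 86.3 [  9. 198.  94.]
```

View pics/wrist9.png

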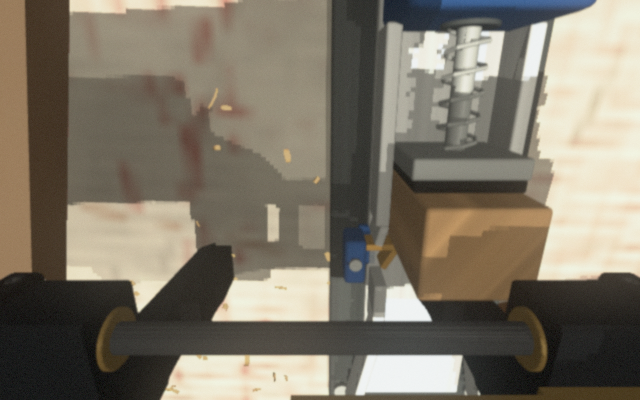

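Force fell to zero when I backed off, while the block stayed in front with the lip visible behind it, so block one is held. Next I withdraw and go over the second pale block.

play_rows:
  moves: [8.8,0.04,-1.5,0,0,0,0,8.8,0.06,-2.0,0,0,0,0,8.8,0,-1.5,3.0,0,0,0,8.8,0,-2.0,3.0,0,0,0,8.8,-0.8,-2.5,3.0,0,0,0,8.8,-0.8,-2.5,2.8,0,0,-0.02,8.8,-0.8,-3.5,0,0,0,-0.02,8.8,-0.8,-3.5,0,0,0,-0.02,8.8,-0.8,-3.5,0,0,0,-0.02,8.8,-0.6,-3.5,0,0,0,-0.02,8.8,0,-3.5,0,0,0,-0.02,8.8,0,-3.4,0,0,0,0,8.8,0,0,0,0,0,0,8.8,0,0,0,0,0,0]

```text
time_s: 11.77
eef_pos: [0.557, -0.3508, 0.1381]
tcp_rot: [-0.522, -0.477, 0.523, -0.476]
contact_force: [0.8, 0.7, -0.5]
finger_gap: 0.0878
```

```bash
python3 look.py 10 wrist,scene,side;python3 - <<'E'
from h import *
d=pickle.load(open("d10.pkl","rb"))
for n in ("scene","side"):
    p,z,c,st=d[n];P=cloud(n,z,c,st)
    m=(z>0)&(P[...,2]>.064)&(P[...,2]<.075)&(abs(P[...,0]-.655)<.03)&(abs(P[...,1]-.01)<.05)
    q=P[m].astype(np.float32)
    if len(q)>10:
        r=cv2.minAreaRect(q[:,:2]*1000);print(n,len(q),np.median(q[:,2]),r)
E
python3 -c "
import cv2
p=cv2.imread('pics/scene10.png')[160:340,200:400];cv2.imwrite('pics/s10c.png',cv2.resize(p,None,fx=3,fy=3,interpolation=cv2.INTER_CUBIC))"
```

```text
11.8667 [ 0.5583 -0.3465  0.1383] [[-0.0, 0.996, -0.087], [0.003, -0.087, -0.996], [-1.0, -0.0, -0.003]] [0.08 0.54 0.17]
wrist 1915 [289.  14.] [ 0.548 -0.225  0.057] [ 548.3 -224.6] [15.4 39.9] 84.7 [ 11. 130.  57.]
wrist 2532 [321. 203.] [ 0.557 -0.349  0.057] [ 556.6 -350.4] [34.4 39.9] 84.3 [ 17. 110. 134.]
wrist 2060 [324. 292.] [ 0.552 -0.426  0.057] [ 551.5 -427.4] [35.1 40. ] 58.4 [ 59. 121. 132.]
scene 196 [420. 148.] [ 0.553 -0.423  0.055] [ 552.2 -426.7] [35.2 43.7] 57.6 [ 65. 233. 105.]
scene 237 [405. 168.] [ 0.556 -0.348  0.055] [ 556.7 -349.1] [40.3 40.6] 83.4 [ 16. 164. 116.]
scene 294 [381. 209.] [ 0.548 -0.212  0.055] [ 549. -215.] [38.8 40.6] 87.0 [  9. 200.  40.]
side 133 [375. 162.] [ 0.554 -0.423  0.056] [ 553.9 -427. ] [40.6 41.5] 63.4 [ 67. 211. 134.]
side 142 [372. 176.] [ 0.559 -0.348  0.056] [ 558.7 -348.3] [38.1 41.1] 81.1 [ 18. 132. 144.]
side 184 [373. 206.] [ 0.551 -0.212  0.056] [ 550.5 -213.7] [37.4 39.6] 85.0 [ 11. 152.  69.]
scene 369 0.069045745 ((654.1913452148438, 14.310125350952148), (41.551597595214844, 35.849647521972656), 1.7699795961380005)
side 273 0.07031274 ((655.3042602539062, 14.838512420654297), (40.00107192993164, 36.35113525390625), 2.7437756061553955)
```

View pics/s10c.png

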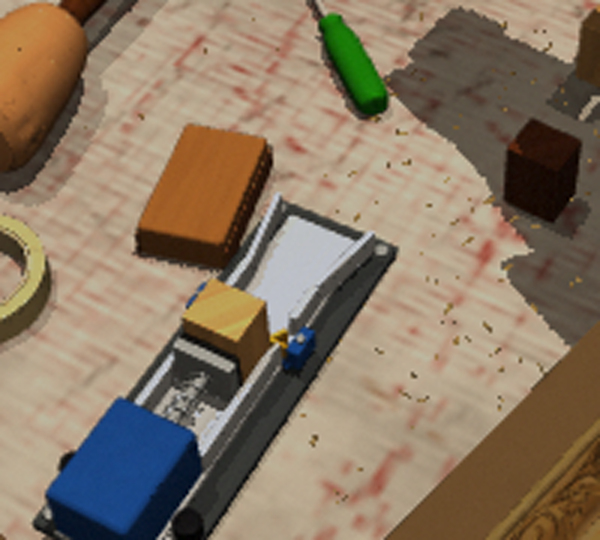

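View pics/wrist10.png

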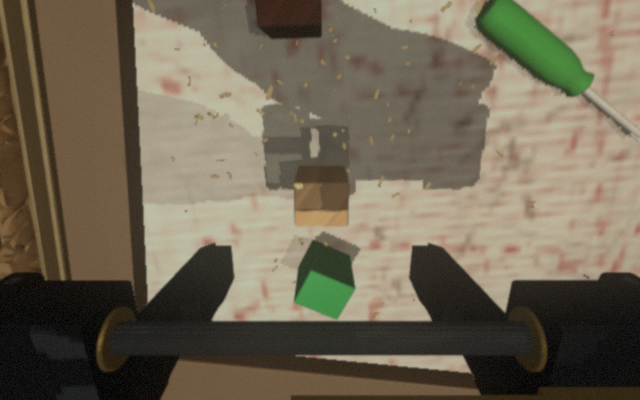

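Block one stands in the channel with its rear at the lips. It is centred at (0.654, 0.0145), top at 0.069–0.070. In the wrist view the second pale block is at (321,203), between the fingers, and the green one at (324,292) is clear. Descending.

play_rows:
  moves: [8.8,-0.05,-0.1,-2.5,0,0,-0.012,8.8,-0.05,-0.1,-2.5,0,0,0,8.8,-0.05,-0.1,-2.5,0,0,0,8.8,0,0,-2.0,0,0,0,8.8,0,0,-1.0,0,0,0,8.8,0,0,-0.5,0,0,0,8.8,0,0,0,0,0,0,8.8,0,0,0,0,0,0]

```text
time_s: 12.58
eef_pos: [0.5574, -0.3515, 0.0296]
tcp_rot: [0.525, 0.474, -0.524, 0.475]
contact_force: [0.5, -0.0, 0.8]
finger_gap: 0.088
```

```bash
python3 look.py 11 wrist
```

```text
12.5833 [ 0.5574 -0.3515  0.0296] [[0.001, 0.995, -0.1], [-0.0, -0.1, -0.995], [-1.0, 0.002, 0.0]] [ 0.46 -0.01  0.83]
wrist 6966 [320. 283.] [ 0.557 -0.347  0.057] [ 556.5 -349.2] [33.1 40.1] 84.7 [ 16. 115. 116.]
wrist 1394 [204. 281.] [ 0.511 -0.337  0.056] [ 510.1 -342. ] [11.7 24.1] 31.3 [22. 49. 46.]
wrist 1374 [439. 280.] [ 0.604 -0.347  0.056] [ 605. -352.] [24.5 11.7] 49.8 [19. 58. 43.]
wrist 670 [319. 388.] [ 0.55  -0.408  0.051] [ 552.8 -410. ] [13.  32.8] 83.6 [ 55. 103.  61.]
```

View pics/wrist11.png

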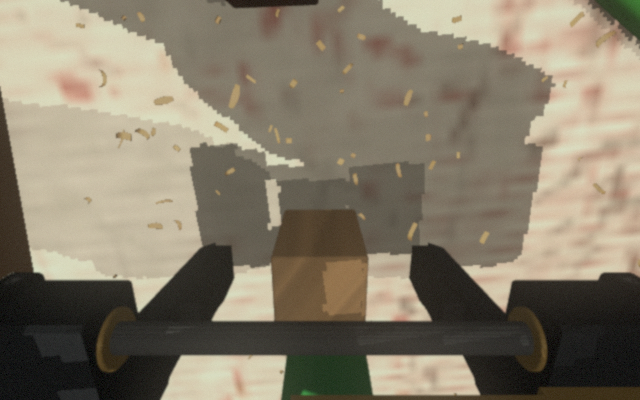

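The block at (320,285) is square between the fingers. The green one behind it is untouched. Closing.

play_rows:
  moves: [3.5,0,0.1,-0.15,0,0,0,3.5,0,0,0,0,0,0,3.5,0,0,0,0,0,0,3.5,0,0,0,0,0,0,3.5,0,0,0,0,0,0,3.5,0,0,0,0,0,0,3.5,0,0,0,0,0,0,3.5,0,0,0,0,0,0,3.5,0,0,0,0,0,0,3.5,0,0,0,0,0,0]

```text
time_s: 13.47
eef_pos: [0.5564, -0.351, 0.0271]
tcp_rot: [-0.525, -0.474, 0.525, -0.474]
contact_force: [-0.7, -0.1, -0.1]
finger_gap: 0.04
```

play_rows:
  moves: [3.5,0,0,1.5,0,0,0,3.5,0,0,3.0,0,0,0,3.5,0,0,3.2,0,0,0,3.5,0.8,2.4,0,0,0,0.016,3.5,1.25,3.35,0,0,0,0.016,3.5,1.25,3.35,0,0,0,0.016,3.5,1.25,3.35,0,0,0,0.016,3.5,1.25,3.35,0,0,0,0.016,3.5,1.25,3.35,0,0,0,0.016,3.5,1.25,3.35,0,0,0,0.016,3.5,1.25,3.35,0,0,0,0.02,3.5,0.5,1.3,0,0,0,0,3.5,0,0,0,0,0,0,3.5,0,0,0,0,0,0,3.5,0,0,0,0,0,0]

```text
time_s: 14.72
eef_pos: [0.6562, -0.0825, 0.1045]
tcp_rot: [0.492, 0.507, -0.494, 0.507]
contact_force: [0.4, -0.4, -0.2]
finger_gap: 0.0393
```

```bash
python3 look.py 12 wrist
```

```text
14.7167 [ 0.6562 -0.0825  0.1045] [[-0.001, 1.0, 0.028], [-0.003, 0.028, -1.0], [-1.0, -0.001, 0.003]] [ 0.42 -0.45 -0.22]
```

View pics/wrist12.png

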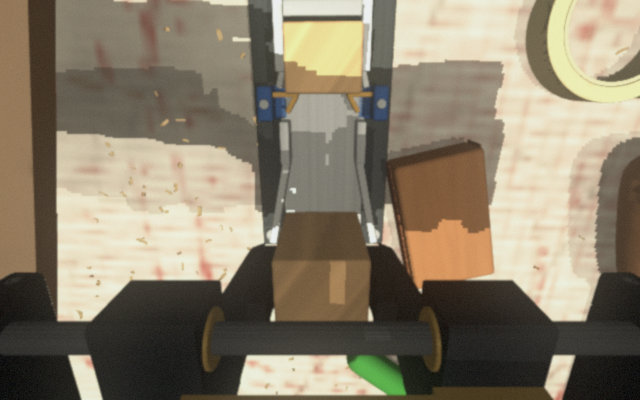

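The wrist view shows block one at (323,55) with the brass lips closed behind it at (288,97) and (356,97). Block two is over the mouth. Lowering.

play_rows:
  moves: [3.5,0.1,0.35,-2.0,0,0,0,3.5,0,0,-2.0,0,0,0,3.5,0,0,-1.2,0,0,0,3.5,0,0,-0.7,0,0,0,3.5,0,0,-0.2,0,0,0,3.5,0,0,0,0,0,0,3.5,0,0,0,0,0,0]

```text
time_s: 15.35
eef_pos: [0.6585, -0.0765, 0.0439]
tcp_rot: [0.493, 0.507, -0.492, 0.508]
contact_force: [0.9, 0.4, 0.6]
finger_gap: 0.0401
```

play_rows:
  moves: [3.5,-0.1,0,-0.15,0,0,0,3.5,0,0,-0.1,0,0,0,3.5,0,0,0,0,0,0,3.5,0,0,0,0,0,0]

```text
time_s: 15.68
eef_pos: [0.6572, -0.076, 0.0411]
tcp_rot: [0.492, 0.507, -0.492, 0.508]
contact_force: [-0.7, 0.2, 1.1]
finger_gap: 0.0395
```

play_rows:
  moves: [8.8,0,0,0,0,0,0,8.8,0,0,0,0,0,0,8.8,0,0,0,0,0,0,8.8,0,0,1.0,0,0,0,8.8,0,0,2.5,0,0,0,8.8,0,-1.5,2.0,0,0,0,8.8,-1.5,-2.5,0,0,0,0,8.8,-2.5,-0.5,0,0,0,0,8.8,-1.1,0,0,0,0,0,8.8,0,0,0,0,0,0,8.8,0,0,0,0,0,0]

```text
time_s: 16.6
eef_pos: [0.6065, -0.1208, 0.0964]
tcp_rot: [0.493, 0.507, -0.492, 0.508]
contact_force: [0.6, -0.9, 0.2]
finger_gap: 0.0879
```

```bash
python3 look.py 13 wrist,scene; python3 - <<'E'
from h import *
d=pickle.load(open("d13.pkl","rb"))
for n in d:
  for yc in (-.08,.02):
    p,z,c,st=d[n];P=cloud(n,z,c,st)
    m=(z>0)&(P[...,2]>.064)&(P[...,2]<.078)&(abs(P[...,0]-.655)<.05)&(abs(P[...,1]-yc)<.04)
    q=P[m].astype(np.float32)
    if len(q)>10:
        r=cv2.minAreaRect(q[:,:2]*1000);print(n,len(q),np.median(q[:,2]),r)
E
```

```text
16.65 [ 0.6074 -0.1203  0.0963] [[0.002, 0.999, 0.032], [0.001, 0.032, -0.999], [-1.0, 0.002, -0.001]] [ 0.08 -0.56  0.1 ]
wrist 1261 [ 44. 132.] [ 0.444 -0.066  0.049] [447.1 -75.7] [51.3 14.4] 89.6 [ 16. 102. 132.]
wrist 540 [395. 143.] [ 0.638 -0.06   0.056] [648.1 -66.2] [50.8 25.1] 42.8 [ 16. 101.  77.]
wrist 774 [237. 361.] [ 0.55  -0.225  0.057] [ 548.8 -224.9] [14.1 39.6] 89.6 [ 11. 123. 119.]
scene 215 [420. 148.] [ 0.551 -0.424  0.055] [ 550.6 -425.5] [35.7 44.4] 58.6 [ 65. 232. 118.]
scene 227 [383. 210.] [ 0.543 -0.212  0.055] [ 544.  -213.6] [36.6 31.6] 89.3 [  9. 200.  84.]
scene 135 [300. 238.] [ 0.644 -0.06   0.057] [648.5 -65.3] [49.2 24.6] 41.1 [ 15. 164.  72.]
wrist 4844 0.07076435 ((656.83203125, -75.61439514160156), (40.19291687011719, 34.4654655456543), 2.012587070465088)
wrist 1216 0.0705179 ((654.442138671875, -1.1379098892211914), (40.100860595703125, 5.79838228225708), 0.39471736550331116)
scene 321 0.06896199 ((656.979736328125, -75.47583770751953), (40.93427658081055, 37.17971420288086), 0.4772427976131439)
scene 368 0.0690915 ((654.2823486328125, 14.538228988647461), (41.92362594604492, 35.355712890625), 1.622208833694458)
```

View pics/wrist13.png

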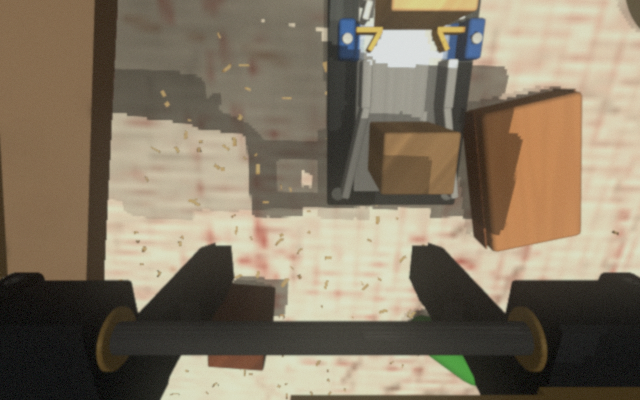

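Block two stands in the mouth and block one is held behind the closed lips. I'll use the same push, starting with the finger lowered behind block two.

play_rows:
  moves: [8.8,-0.05,0,-2.0,0,0,0,8.8,0,0,-2.5,0,0,0,8.8,0,0,-1.7,0,0,0,8.8,0,0,-1.0,0,0,0,8.8,0,0,-0.3,0,0,0,8.8,0,0,0,0,0,0,8.8,0,0.6,0,0,0,0,8.8,0,0.6,0,0,0,0,8.8,0,0.2,0,0,0,0,8.8,0,0,0,0,0,0]

```text
time_s: 17.53
eef_pos: [0.6062, -0.1053, 0.0215]
tcp_rot: [0.492, 0.508, -0.491, 0.508]
contact_force: [-0.3, 0.0, 0.6]
finger_gap: 0.0884
```

play_rows:
  moves: [8.8,0,0.2,0,0,0,0,8.8,0,0.3,0,0,0,0,8.8,-0.01,0.4,0,0,0,0,8.8,-0.01,0.4,0,0,0,0,8.8,-0.02,0.4,0,0,0,0,8.8,-0.01,0.4,0,0,0,0,8.8,-0.01,0.4,0,0,0,0,8.8,-0.02,0.4,0,0,0,0,8.8,-0.01,0.4,0,0,0,0,8.8,-0.01,0.4,0,0,0,0]

```text
time_s: 18.37
eef_pos: [0.6044, -0.0695, 0.0206]
tcp_rot: [0.492, 0.508, -0.492, 0.508]
contact_force: [-0.4, 0.2, 0.3]
finger_gap: 0.0881
```

```bash
python3 look.py 14 wrist,scene
```

```text
18.4167 [ 0.6044 -0.0682  0.0206] [[0.0, 0.999, 0.032], [0.001, 0.032, -0.999], [-1.0, 0.0, -0.001]] [-0.02  1.63  0.19]
wrist 167 [406. 274.] [ 0.636 -0.053  0.056] [636.2 -53.5] [0.7 6.9] 2.4 [17. 84. 85.]
wrist 1390 [193. 290.] [ 0.554 -0.061  0.056] [556.  -65.8] [12.7 24.2] 41.0 [18. 54. 55.]
wrist 183 [434. 312.] [ 0.65  -0.071  0.056] [649.3 -70.4] [ 1.2 11.7] 7.4 [20. 45. 58.]
scene 214 [420. 149.] [ 0.551 -0.424  0.055] [ 551.8 -425.7] [35.8 41.7] 55.4 [ 66. 233. 121.]
scene 292 [381. 209.] [ 0.548 -0.212  0.055] [ 548.9 -213.8] [37.9 40.6] 85.8 [  9. 198.  90.]
```

View pics/wrist14.png

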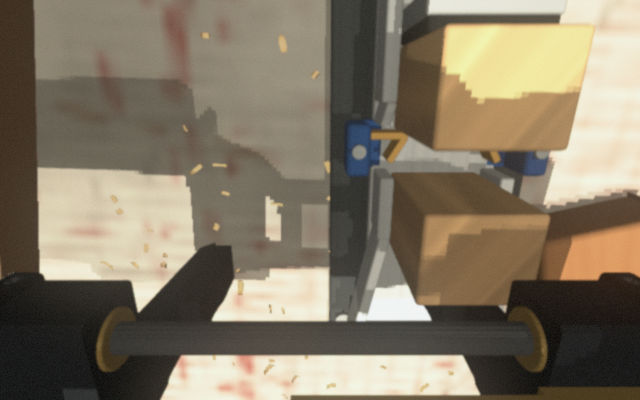

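play_rows:
  moves: [8.8,0.02,0.3,0,0,0,0,8.8,-0.01,0.3,0.01,0,0,0,8.8,-0.01,0.3,0.01,0,0,0,8.8,-0.01,0.3,0,0,0,0,8.8,-0.01,0.3,0,0,0,0,8.8,-0.01,0.2,0,0,0,0]

```text
time_s: 18.97
eef_pos: [0.605, -0.0545, 0.0212]
tcp_rot: [0.493, 0.506, -0.493, 0.508]
contact_force: [2.3, -3.0, 0.8]
finger_gap: 0.0875
```

play_rows:
  moves: [8.8,-0.01,0.25,0,0,0,0,8.8,-0.01,0.25,0,0,0,0,8.8,-0.01,0.25,0,0,0,0,8.8,-0.01,0.25,0,0,0,0]

```text
time_s: 19.3
eef_pos: [0.603, -0.0461, 0.021]
tcp_rot: [0.492, 0.506, -0.494, 0.507]
contact_force: [-0.4, -8.1, 2.2]
finger_gap: 0.0879
```

play_rows:
  moves: [8.8,-0.01,0.25,0,0,0,0,8.8,-0.01,0.25,0,0,0,0,8.8,-0.01,0.25,0,0,0,0,8.8,-0.01,0.25,0,0,0,0]

```text
time_s: 19.63
eef_pos: [0.6024, -0.0366, 0.0211]
tcp_rot: [0.492, 0.506, -0.495, 0.507]
contact_force: [-1.6, -8.3, 3.0]
finger_gap: 0.0881
```

```bash
python3 look.py 15 wrist,scene;python3 -c "
import cv2
p=cv2.imread('pics/scene15.png')[160:340,200:400];cv2.imwrite('pics/s15c.png',cv2.resize(p,None,fx=3,fy=3,interpolation=cv2.INTER_CUBIC))"
```

```text
19.6833 [ 0.6024 -0.0356  0.021 ] [[-0.002, 1.0, 0.028], [-0.004, 0.028, -1.0], [-1.0, -0.002, 0.003]] [-1.73 -7.38  3.05]
scene 212 [420. 148.] [ 0.55  -0.424  0.055] [ 551.9 -426.2] [35.7 44.6] 55.9 [ 65. 231. 125.]
scene 292 [381. 209.] [ 0.549 -0.212  0.055] [ 549.6 -213.5] [35.7 41. ] 84.9 [  9. 198.  92.]
```

View pics/s15c.png

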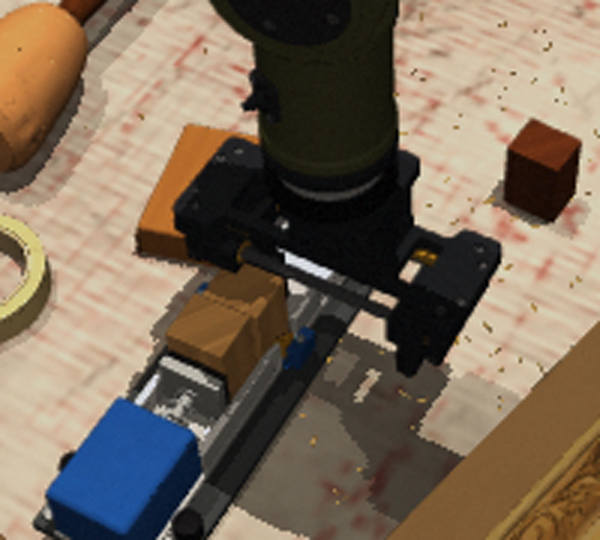

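View pics/wrist15.png

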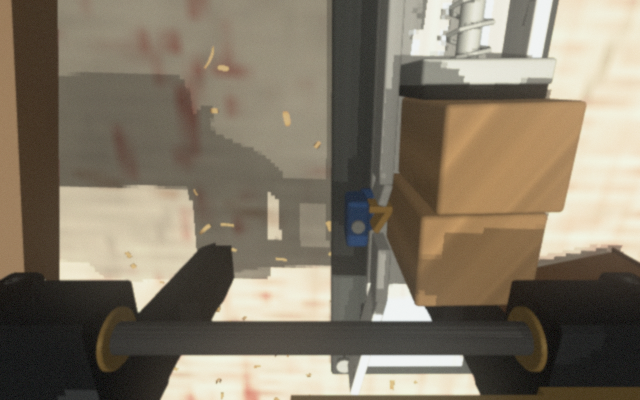

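```bash
python3 - <<'E'
from h import *
d=pickle.load(open("d15.pkl","rb"))
for n in d:
    p,z,c,st=d[n];P=cloud(n,z,c,st)
    for y in range(-40,50,8):
        m=(z>0)&(P[...,2]>.055)&(P[...,2]<.085)&(abs(P[...,0]-.655)<.02)&(abs(P[...,1]-y/1e3)<.004)
        q=P[m]
        if len(q)>5: print(n,y,len(q),np.percentile(q[:,2],[10,50,90]).round(4),np.percentile(q[:,0],[2,98]).round(4))
E
```

```text
wrist -40 343 [0.0593 0.0801 0.0841] [0.647  0.6545]
wrist -32 467 [0.0635 0.0667 0.0814] [0.6461 0.6541]
wrist -24 1394 [0.07   0.0712 0.0758] [0.6358 0.6644]
wrist -16 1900 [0.0703 0.071  0.0716] [0.6356 0.6665]
wrist -8 2447 [0.0702 0.0709 0.0716] [0.6357 0.6721]
wrist 0 2594 [0.0702 0.0709 0.0716] [0.6357 0.6716]
wrist 8 2917 [0.0696 0.0707 0.0715] [0.6356 0.6713]
wrist 16 3458 [0.0694 0.0709 0.0717] [0.6364 0.674 ]
wrist 24 3768 [0.0693 0.0708 0.0716] [0.6361 0.6741]
wrist 32 4074 [0.0694 0.0708 0.0716] [0.6356 0.6739]
wrist 40 4488 [0.0672 0.0707 0.0716] [0.6353 0.6737]
wrist 48 3038 [0.0553 0.056  0.0613] [0.6359 0.6725]
scene -40 19 [0.0639 0.0655 0.0729] [0.6469 0.6551]
scene -32 8 [0.0716 0.0777 0.0816] [0.6539 0.6554]
scene -24 28 [0.0652 0.0693 0.0713] [0.6359 0.6622]
scene -16 53 [0.0672 0.0691 0.0707] [0.6352 0.6627]
scene -8 67 [0.0679 0.0691 0.071 ] [0.6366 0.6732]
scene 0 75 [0.0673 0.0693 0.0706] [0.6357 0.6717]
scene 8 78 [0.0671 0.0691 0.0709] [0.6361 0.6718]
scene 16 88 [0.0662 0.0691 0.0708] [0.6368 0.6742]
scene 24 87 [0.0651 0.0692 0.0708] [0.6361 0.6741]
scene 32 90 [0.0655 0.0694 0.0707] [0.636  0.6739]
scene 40 100 [0.0633 0.0692 0.0709] [0.636  0.6738]
scene 48 97 [0.0559 0.0621 0.0695] [0.6383 0.6741]
```

Both tops are level at 0.0709, so neither block is tipping. I'll continue in smaller steps and watch the force.

play_rows:
  moves: [8.8,-0.01,0.2,0,0,0,0,8.8,-0.01,0.2,0,0,0,0,8.8,-0.01,0.2,0,0,0,0,8.8,0,0.2,0,0,0,0,8.8,-0.01,0.2,0,0,0,0,8.8,0,0.2,0,0,0,0]

```text
time_s: 20.23
eef_pos: [0.602, -0.0247, 0.0211]
tcp_rot: [0.492, 0.506, -0.495, 0.507]
contact_force: [-1.4, -8.8, 3.4]
finger_gap: 0.0875
```

play_rows:
  moves: [8.8,-0.01,0.1,0,0,0,0,8.8,0,0.1,0,0,0,0,8.8,0,0.05,0,0,0,0]

```text
time_s: 20.48
eef_pos: [0.602, -0.0219, 0.0211]
tcp_rot: [0.492, 0.506, -0.495, 0.507]
contact_force: [0.1, -7.3, 3.2]
finger_gap: 0.0879
```

play_rows:
  moves: [8.8,0,0.06,0,0,0,0,8.8,0,0.06,0,0,0,0]

```text
time_s: 20.65
eef_pos: [0.6019, -0.0208, 0.021]
tcp_rot: [0.492, 0.506, -0.495, 0.507]
contact_force: [-1.5, -8.6, 3.5]
finger_gap: 0.0878
```

play_rows:
  moves: [8.8,-0.01,0.1,0,0,0,0,8.8,0,0.1,0,0,0,0,8.8,0,0.1,0,0,0,0]

```text
time_s: 20.9
eef_pos: [0.6018, -0.018, 0.021]
tcp_rot: [0.492, 0.506, -0.495, 0.507]
contact_force: [-0.8, -8.7, 3.4]
finger_gap: 0.0882
```

play_rows:
  moves: [8.8,0,0.07,0,0,0,0,8.8,0,0,0,0,0,0]

```text
time_s: 21.07
eef_pos: [0.6019, -0.0169, 0.0211]
tcp_rot: [0.492, 0.506, -0.495, 0.507]
contact_force: [-1.7, -8.7, 3.5]
finger_gap: 0.0881
```

play_rows:
  moves: [8.8,0,0.07,0,0,0,0,8.8,0,0,0,0,0,0]

```text
time_s: 21.23
eef_pos: [0.6022, -0.016, 0.021]
tcp_rot: [0.492, 0.506, -0.494, 0.507]
contact_force: [0.5, -8.2, 1.5]
finger_gap: 0.0884
```

play_rows:
  moves: [8.8,0,0.05,0,0,0,0,8.8,0,0,0,0,0,0]

```text
time_s: 21.4
eef_pos: [0.6022, -0.0155, 0.021]
tcp_rot: [0.492, 0.506, -0.494, 0.508]
contact_force: [0.9, -8.0, 3.3]
finger_gap: 0.088
```

play_rows:
  moves: [8.8,0,0.05,0,0,0,0,8.8,0,0,0,0,0,0]

```text
time_s: 21.57
eef_pos: [0.6017, -0.0147, 0.021]
tcp_rot: [0.492, 0.507, -0.494, 0.507]
contact_force: [-1.7, -7.1, 3.8]
finger_gap: 0.0881
```

```bash
python3 look.py 16 wrist,scene;python3 -c "
import cv2
p=cv2.imread('pics/scene16.png')[160:340,200:400];cv2.imwrite('pics/s16c.png',cv2.resize(p,None,fx=3,fy=3,interpolation=cv2.INTER_CUBIC))"
```

```text
21.6167 [ 0.6017 -0.0146  0.021 ] [[-0.002, 1.0, 0.028], [-0.003, 0.028, -1.0], [-1.0, -0.002, 0.003]] [-1.46 -6.92  3.71]
scene 211 [420. 148.] [ 0.551 -0.425  0.055] [ 552.4 -426.3] [36.3 44.5] 57.2 [ 65. 231. 128.]
scene 296 [381. 209.] [ 0.548 -0.212  0.055] [ 548.4 -214.1] [36.6 41.1] 85.8 [  9. 198.  93.]
```

View pics/wrist16.png

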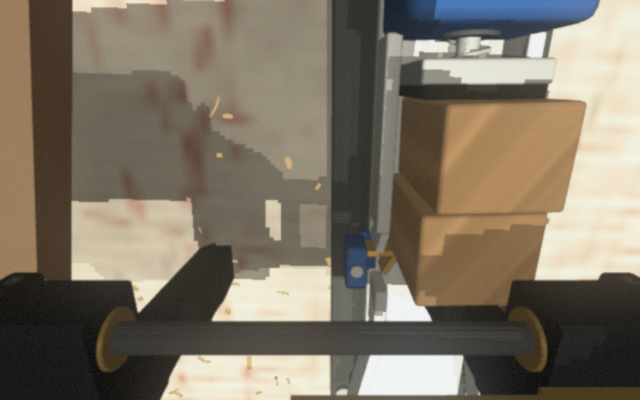

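play_rows:
  moves: [8.8,0,0.05,0,0,0,0,8.8,0,0,0,0,0,0]

```text
time_s: 21.83
eef_pos: [0.6016, -0.014, 0.021]
tcp_rot: [0.492, 0.507, -0.494, 0.507]
contact_force: [-1.0, -6.5, 3.5]
finger_gap: 0.0878
```

play_rows:
  moves: [8.8,0,0.05,0,0,0,0,8.8,0,0,0,0,0,0]

```text
time_s: 22.0
eef_pos: [0.6016, -0.0136, 0.021]
tcp_rot: [0.492, 0.507, -0.494, 0.507]
contact_force: [-0.6, -7.2, 4.1]
finger_gap: 0.0878
```

play_rows:
  moves: [8.8,0,0.05,0,0,0,0,8.8,0,0,0,0,0,0]

```text
time_s: 22.17
eef_pos: [0.6016, -0.0133, 0.021]
tcp_rot: [0.492, 0.507, -0.494, 0.507]
contact_force: [-1.6, -6.3, 3.4]
finger_gap: 0.0881
```

play_rows:
  moves: [8.8,0,-0.1,0,0,0,0,8.8,0,-0.1,0,0,0,0,8.8,0.01,-0.1,0,0,0,0,8.8,0,-0.1,0,0,0,0]

```text
time_s: 22.5
eef_pos: [0.602, -0.0147, 0.0208]
tcp_rot: [0.492, 0.508, -0.493, 0.507]
contact_force: [-1.8, -4.2, 1.3]
finger_gap: 0.0878
```

play_rows:
  moves: [8.8,0.01,-0.2,0,0,0,0,8.8,0.01,-0.2,0,0,0,0]

```text
time_s: 22.67
eef_pos: [0.6031, -0.0168, 0.0206]
tcp_rot: [0.492, 0.509, -0.491, 0.508]
contact_force: [-0.2, -0.8, 0.5]
finger_gap: 0.088
```

```bash
python3 look.py 17 wrist,scene;python3 -c "
import cv2
p=cv2.imread('pics/scene17.png')[160:340,200:400];cv2.imwrite('pics/s17c.png',cv2.resize(p,None,fx=3,fy=3,interpolation=cv2.INTER_CUBIC))"
```

```text
22.7167 [ 0.6034 -0.0172  0.0207] [[0.001, 0.999, 0.033], [0.002, 0.032, -0.999], [-1.0, 0.001, -0.002]] [-0.04 -0.31  0.36]
scene 215 [420. 148.] [ 0.551 -0.425  0.055] [ 552.6 -425.4] [36.8 41.4] 59.8 [ 65. 230. 127.]
scene 296 [381. 209.] [ 0.548 -0.212  0.055] [ 548.7 -213.6] [36.8 41.3] 88.7 [  9. 198.  93.]
```

View pics/wrist17.png

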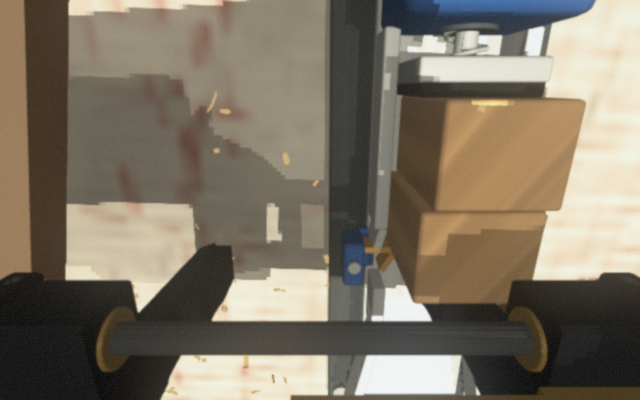

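The force dropped to zero after about 3 mm of backing off and the stack stayed, so the lips hold it. Withdrawing to check.

play_rows:
  moves: [8.8,0.02,-1.0,0,0,0,0,8.8,0.04,-1.5,0,0,0,0,8.8,0.04,-2.0,0,0,0,0,8.8,0,-2.0,2.5,0,0,0,8.8,0,-2.0,3.0,0,0,0,8.8,0,-2.0,3.0,0,0,0,8.8,2.0,-2.0,3.0,0,0,0,8.8,2.5,0,1.5,0,0,0,8.8,0,0,0,0,0,0,8.8,0,0,0,0,0,0]

```text
time_s: 23.6
eef_pos: [0.6506, -0.1433, 0.1518]
tcp_rot: [0.493, 0.507, -0.491, 0.508]
contact_force: [-0.2, -0.3, -1.2]
finger_gap: 0.0882
```

```bash
python3 look.py 18 wrist,scene,side; python3 - <<'E'
from h import *
d=pickle.load(open("d18.pkl","rb"))
for n in d:
    p,z,c,st=d[n];P=cloud(n,z,c,st)
    m=(z>0)&(P[...,2]>.064)&(P[...,2]<.078)&(abs(P[...,0]-.655)<.04)&(abs(P[...,1]-.02)<.06)
    q=P[m].astype(np.float32)
    if len(q)>10:
        r=cv2.minAreaRect(q[:,:2]*1000);print(n,len(q),np.percentile(q[:,2],[5,50,95]),r)
E
python3 -c "
import cv2
p=cv2.imread('pics/scene18.png')[160:340,200:400];cv2.imwrite('pics/s18c.png',cv2.resize(p,None,fx=3,fy=3,interpolation=cv2.INTER_CUBIC))"
```

```text
23.7 [ 0.6475 -0.1427  0.1496] [[-0.003, 0.999, 0.032], [0.001, 0.032, -0.999], [-1.0, -0.003, -0.001]] [-0.57 -0.53  0.53]
wrist 827 [35. 88.] [ 0.444 -0.066  0.049] [447.8 -76. ] [52.  15.6] 89.8 [ 16. 104. 114.]
wrist 247 [180. 261.] [ 0.535 -0.2    0.057] [ 533.4 -201.8] [22.1 10.2] 47.6 [ 13. 106.  83.]
scene 216 [420. 148.] [ 0.552 -0.424  0.055] [ 552.  -426.6] [35.7 43. ] 60.2 [ 65. 231. 114.]
scene 293 [381. 209.] [ 0.548 -0.212  0.055] [ 549.4 -213.8] [36.4 40.4] 86.4 [  9. 199.  84.]
side 103 [377. 162.] [ 0.549 -0.422  0.056] [ 553.5 -425.1] [37.9 39.2] 59.7 [ 68. 216. 133.]
side 179 [373. 206.] [ 0.551 -0.212  0.056] [ 550.6 -214.5] [37.7 39.7] 86.3 [ 11. 161. 109.]
side 64 [419. 250.] [ 0.445 -0.067  0.049] [445.4 -76.4] [53.2 18.2] 77.8 [ 18. 124. 149.]
scene 748 [0.06654947 0.06919853 0.07131494] ((654.4234619140625, 31.155864715576172), (70.86043548583984, 42.99174880981445), 89.81541442871094)
side 536 [0.06636339 0.07042588 0.07230638] ((655.8744506835938, 31.54523468017578), (43.08119583129883, 70.72462463378906), 0.06485987454652786)
```

View pics/s18c.png

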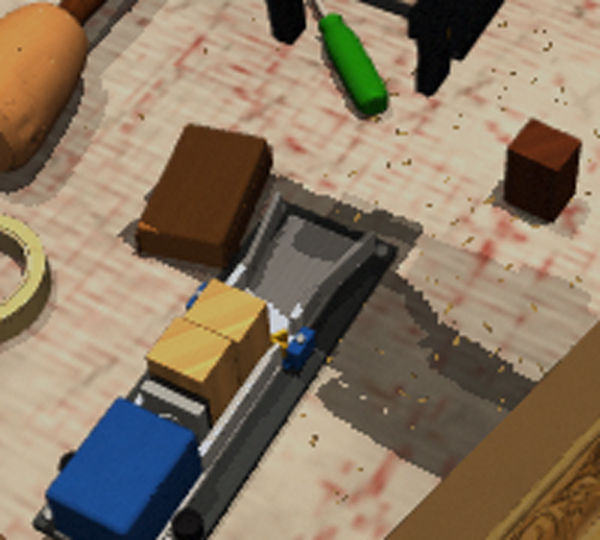

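View pics/wrist18.png

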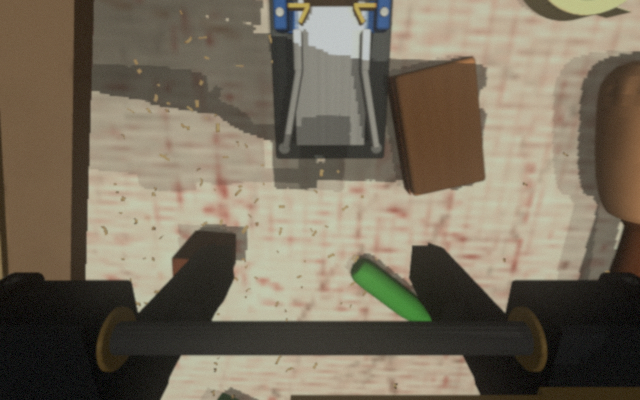

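Both pale blocks stand upright side by side behind the closed lips: brass at (300,12) and (367,12) in the wrist view, stack ends at y ≈ −4 and +66 mm, tops level at 0.07. The dark block (549,−214) has not moved, and the sanding block and driver look to be where they were. Handing in.

```bash
python3 -c "
from bench import *
print(close_job())"
```

```text
the job is handed in; nothing more can be done
None
```

Both pale blocks are loaded and held behind the brass lips, and the job was handed in at about 24 s; it reported no verdict. I set each block in the mouth, let go, and pushed it in with one open finger reaching down into the channel.

**Lips closing:** The push force dropped as the lips snapped shut, from about 7 N to 5 N on the first block and from about 8.6 N to 7 N on the second. It fell to zero when I backed off, and the blocks stayed put.

**End stop:** Measured push force stayed under 9 N. I stopped the second push about 1.5–2 mm past the snap and never pressed on the end stop, so I did not feel the end of the spring itself.

**Final check:** Both blocks are upright and centred, with level tops at 69–71 mm. The stack runs from about y = −4 to +66 mm with the lips closed behind it. The scene and side cameras gave heights about 1 mm apart, which is within calibration.

**Other things on the bench:** The dark and green blocks measured unmoved. The sanding block and driver look in place, though I checked those two only by eye.

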